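# Refit the water sampler's battery box

## Robot

A 7-joint arm with a two-finger parallel gripper is mounted at the origin on the work surface. World frame = base frame: x ahead of the robot, y to its left, z up, the work surface at z = 0. Lengths are in mm, angles in rad, forces in N, time in s.
With the tool pointing down it reaches from about 400 to 850 mm from the base axis. Payload 6.9 kg.
Tool frame: the origin (TCP) lies midway between the tips of the shut fingers; the grasp point (between the pads) lies 19 mm behind it; z points along the fingers, y is the direction in which the jaws open and shut (so a half turn about z gives the same grasp; the last joint's range is limited). The gripper opens to 85 mm and grips with 20 to 120 N. Pads are 22 mm wide; open, the fingers measure 114 mm over their backs; the gripper's body (76 mm by 85 mm) begins 54 mm behind the grasp point. The pads swing forward as they close: fully open they stand 13 mm farther back than shut.
Start: joints at [-1.024, 0.507, -0.238, 1.5, 0.126, 1.149, -0.155], TCP at [267.246, 564.97, 231.275] pointing down, gripper open.
Joint ranges: [-3.08, 3.08], [-0.24, 2.05], [-1.43, 1.35], [0, 2.5], [-1.52, 4.66], [0.17, 1.96], [-2.89, 2.89]. Speed limits (rad/s): [2.39, 2.39, 3.14, 3.14, 3.14, 3.14, 3.14].

## Interface

Orientations are given as [roll, pitch, yaw] about the fixed x, y, z axes, in that order (R = Rz(yaw) Ry(pitch) Rx(roll)).
In Python, from cell import ctrl gives the robot as it stands. The module is installed in compiled form; this text tells all that it offers.
- The arm moves only by the shell command python3 -m pendant 'ROWS' [FORCE]. ROWS is a JSON object of lists of equal length, an entry for each row: "slide": the shift along the tool's x, y, z in cm, a list of three; "twist": the turn, a rotation vector about the tool's x, y, z in degrees, a list of three; "claw": the finger opening in cm, from 0 to 8.54. A call has 1 to 10 rows; each row is the pose to reach, as a shift and turn from the pose commanded when the call began, along the tool's axes at that moment; what a row does not reach only later rows make up. A row lasts 1/10 s, in which the tool goes at most 50 mm and 8.59 degrees, less where a joint would pass 70% of its speed; a pose out of reach is approached as far as the arm can. A call with a gripper value outside its range is refused whole. The fingers move at their own pace and stop on an object; FORCE is the grip in N (left out, the last holds). Time passes only in rows, so rows that repeat a pose let the fingers close. It gives the time, the measured TCP pose, the force and the opening at its end, in the units of the state.
- ctrl.get_obs(): the state, without advancing time (a new reading comes with each control period).
- ctrl.snapshot(name): name is "side" or "top" or "wrist"; returns a dict with "img" (420x560x3 uint8, blue, green, red), "vfov" (degrees; the focal length in pixels is half the picture's height over the tangent of half this angle, whatever the lens; pixels are square), "cx", "cy" (the principal point, pixels), "dist" ([k1, k2, p1, p2, k3] as OpenCV has them; the pictures are not rectified), "rvec" (rotation vector, rad) and "tvec" (3), from world to camera coordinates, as OpenCV has them. Camera axes: x right, y down, z forward; pixel columns grow to the right and rows downward; lengths in mm; the calibration is good to about 2 mm. A picture is of the moment at which its call begins. There is no depth.
- ctrl.sign_off(): hands the job in, once; it reports no verdict.
The state is a dict: "time_s": time; "joint_positions": joint angles; "joint_velocities": joint speeds; "joint_efforts": joint torques, N m; "position": TCP position; "tcp_rot": TCP orientation; "contact_force": force on the tool from outside, world axes, zero at the start; "wrist_torque": the same for the moment, N m; "width": finger opening in mm.
Only numpy, scipy, OpenCV 4.12 (cv2) and the standard library are available. Lean on these libraries where they do the work, as an engineer would, in place of code of your own. Each camera call takes 0.05 s, during which the arm holds its last target. There are 200 camera calls.

## Task

Load every fresh blue-topped battery pack on the bench into the orange battery box, each upright in a bay of its own and flat on the floor. To get in, first swing the red hold-down bar fully clear and lay the metal cover flat on the blue mat, letting go of it; when all the packs are in, seat the cover back down over its two pins and swing the bar back over it to its stop. Leave the spent red-topped pack and the jar, bottles and handheld meter on the bench where they are.

Things in the scene. Friction and masses are not known exactly. Their poses are not given: they have to be found in the camera images.
- box: orange open-topped battery box fixed to the bench, 116 (its x) x 276 (its y) x 72 mm high; origin at the centre of its underside. Inside 92 x 228 mm, floor 6 mm up, three grey dividers 4 mm thick that rise 14 mm above the floor make four bays (92 x 53 to 55 mm) with centres at y = -86.5, -28.5, 28.5 and 86.5 mm, x = 0; a pack goes in with its x along the box's x. Two steel pins, 8 mm thick, tapering to a 3 mm tip, stand 14 mm above the rim at (x 0, y +-126 mm)
- box_top (a point): centre of the box's rim plane, 72 mm above the bench
- bar (a joint): angle of the red hold-down bar about its upright pivot at (x -85, y 35 mm) in the box's frame. 0: the bar lies across the box, over the cover, along the box's +x, against its stop; grows as it swings round to the box's +y; 1.7 is the other stop, fully clear. Starts between 0 and 0.3. It stays where it is left and needs about 1 N at the knob.
- bar_knob (a point): middle of the black upright round knob near the bar's free end, 18 mm thick, from 101 to 143 mm above the bench, 135 mm from the pivot; this point is 122 mm above the bench. Pinch it from above and carry it round the arc. Bar 145 mm long, 22 wide, 91 to 101 mm above the bench; it blocks the cover when over it
- cover_grip (a point): grip of the loose cover, an aluminium plate 116 (its x) x 276 (its y) x 5 mm with a 13 mm hole at y +-126 mm and, on its middle, a black upright grip rib 60 mm long along its x, 14 mm thick, from 5 to 39 mm above the underside; about 0.35 kg. Point: on the rib, 30 mm above the plate's underside; 102 mm above the bench when seated on the rim with both pins through the holes. The same after a half turn. Starts seated on the box
- mat_mid (a point): centre of the blue mat fixed to the bench, 160 (its x) x 320 (its y) x 2 mm, where the cover is laid while it is off; the point is on its top
- pack1_mid (a point): fresh battery pack, loose, white block with a BLUE top, 76 (its x) x 42 (its y) mm and 28 mm high, with a black upright grip rib on its middle, 60 mm long along its x, 14 mm thick, reaching from 28 to 60 mm above its underside; about 0.35 kg. Point: centre, 30 mm above its underside (so the upper rib is 20 mm above this point). The same after a half turn. None if this pack is absent in this start
- pack2_mid (a point): fresh battery pack, loose, white block with a BLUE top, 76 (its x) x 42 (its y) mm and 28 mm high, with a black upright grip rib on its middle, 60 mm long along its x, 14 mm thick, reaching from 28 to 60 mm above its underside; about 0.35 kg. Point: centre, 30 mm above its underside (so the upper rib is 20 mm above this point). The same after a half turn. None if this pack is absent in this start
- pack3_mid (a point): fresh battery pack, loose, white block with a BLUE top, 76 (its x) x 42 (its y) mm and 28 mm high, with a black upright grip rib on its middle, 60 mm long along its x, 14 mm thick, reaching from 28 to 60 mm above its underside; about 0.35 kg. Point: centre, 30 mm above its underside (so the upper rib is 20 mm above this point). The same after a half turn. None if this pack is absent in this start
- pack4_mid (a point): fresh battery pack, loose, white block with a BLUE top, 76 (its x) x 42 (its y) mm and 28 mm high, with a black upright grip rib on its middle, 60 mm long along its x, 14 mm thick, reaching from 28 to 60 mm above its underside; about 0.35 kg. Point: centre, 30 mm above its underside (so the upper rib is 20 mm above this point). The same after a half turn. None if this pack is absent in this start
- spent_mid (a point): spent pack, same shape but with a RED top; centre. To be left alone
- jar: bystander: jar with a blue cap, 52 mm across, 75 mm high; origin under its centre
- sample1: bystander: white bottle with a blue cap, 52 mm across, 100 mm high; origin under its centre
- sample2: bystander: white bottle with a blue cap, 52 mm across, 100 mm high; origin under its centre
- meter: bystander: white handheld meter with a blue band, lying, 150 x 60 x 30 mm; origin under its centre
- cover: the cover plate of cover_grip; origin at the centre of its underside
There are look-alikes about, which are no part of the job. What is shaped like the part that bears pack3_mid but yellow is not meant.

How it is judged:
By the outcome, as a careful person would: the job done as asked, in the order asked, and still so for the second after the job is handed in, with the robot touching nothing.
Of pack1, pack2, pack3, pack4 only 2 to 4 are there at a start; the rules pass over those that are not, and their reading is None.
At some moment in a run one of pack1, pack2, pack3, pack4 may be knocked a few centimetres aside while the robot is not near it.
It also fails if it takes over 210 s, if anything falls off the work surface, if the arm or the gripper's body presses on something with over 40 N, if the wrist force passes 120 N, or if a joint passes its speed limit or range.

## Working session

There is one attempt and no reset: what is moved stays moved. The work goes in short steps, Python scripts to look and compute and a shell command to move; the robot and the scene stay as the last step left them, time stands still between calls to the robot, and variables do not carry over. Pictures are saved under pics/ and viewed, about 12 in all and at most 16, crops included, and the job is handed in when it is done.

```bash
mkdir -p pics; cat > h.py <<'E'
import numpy as np, cv2
from cell import ctrl
from scipy.spatial.transform import Rotation as R
def snap(n,save=None):
    s=ctrl.snapshot(n); s['img']=np.array(s['img'])
    h=s['img'].shape[0]; f=h/2/np.tan(np.radians(s['vfov'])/2)
    s['K']=np.array([[f,0,s['cx']],[0,f,s['cy']],[0,0,1.]]); s['d']=np.array(s['dist'],float)
    s['R']=cv2.Rodrigues(np.array(s['rvec'],float))[0]; s['t']=np.array(s['tvec'],float).ravel()
    if save: cv2.imwrite('pics/'+save,s['img'])
    return s
def ray(s,px,z):
    p=cv2.undistortPoints(np.array(px,float).reshape(-1,1,2),s['K'],s['d']).reshape(-1,2)
    d=np.c_[p,np.ones(len(p))]@s['R']; c=-s['R'].T@s['t']
    return c+d*((z-c[2])/d[:,2])[:,None]
def proj(s,P):
    return cv2.projectPoints(np.array(P,float).reshape(-1,1,3),s['R'],s['t'],s['K'],s['d'])[0].reshape(-1,2)
def st():
    o=ctrl.get_obs(); print('t',round(o['time_s'],2),'pos',np.round(o['position'],1),'rot',np.round(o['tcp_rot'],3),'F',np.round(o['contact_force'],1),'w',round(o['width'],1)); return o
E
python3 - <<'E'
from h import *
o=st(); print(np.round(o['joint_positions'],2))
for n in ('top','side','wrist'):
    s=snap(n,n+'0.png'); print(n,s['vfov'],-s['R'].T@s['t'])
a=cv2.imread('pics/top0.png')
cv2.imwrite('pics/top0b.png',cv2.resize(a,(800,600),interpolation=cv2.INTER_CUBIC))
E
```

```text
t 0.0 pos [267.1 564.5 230.4] rot [-3.14  0.    2.7 ] F [-0.1  0.2 -0.6] w 85.6
[-1.02  0.51 -0.24  1.5   0.13  1.15 -0.15]
top 43.268068771007535 [ 302.32297927  -76.25335709 1683.37353588]
side 50.504747231671345 [568.97555787 913.12644354 619.21487335]
wrist 66.05801764132408 [200.52471972 597.73194791 371.89730998]
```

View pics/top0b.png

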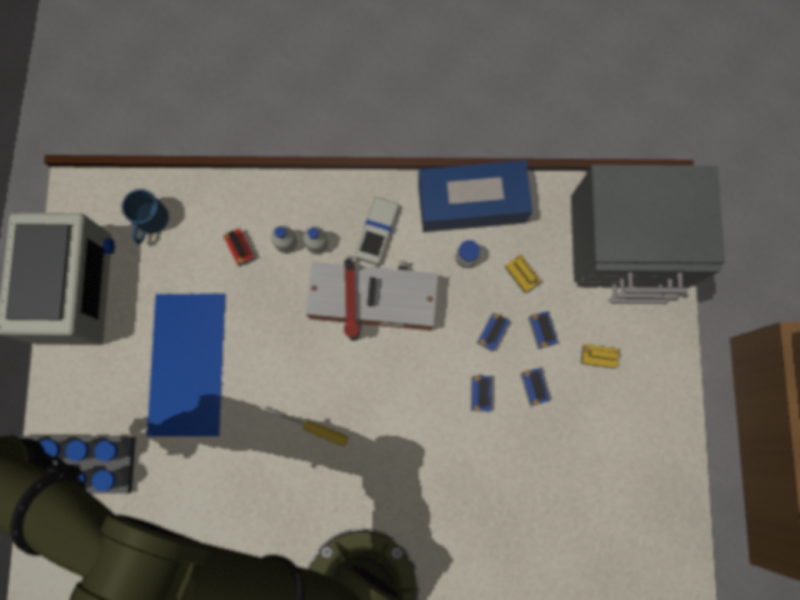

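View pics/side0.png

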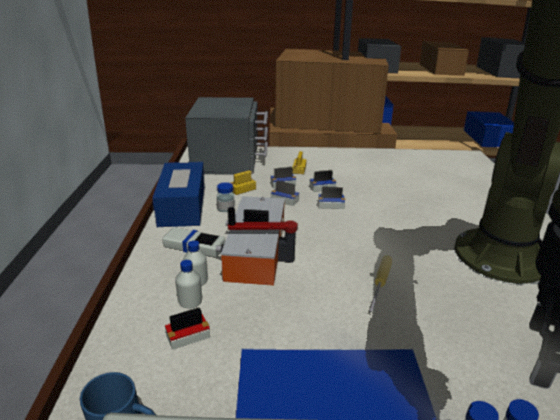

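The top view (800x600) shows four blue packs near (494,331), (544,330), (482,393) and (537,386), plus two yellow look-alikes. The red bar runs from its pivot at about (352,332) to the knob at about (350,263). The mat is on the left and the red spent pack is at (239,246). In the side view the black knob is at (231,215), and the pivot end is on the robot's side.

```bash
cat > m.py <<'E'
from h import *
def blobs(s,mask,amin,z):
    n,l=cv2.connectedComponents(mask.astype('uint8'))
    out=[]
    for i in range(1,n):
        q=np.argwhere(l==i)[:,::-1]
        if len(q)<amin: continue
        P=ray(s,q,z)[:,:2]; r=cv2.minAreaRect(P.astype('float32'))
        (c,(w,h),a)=r
        if w<h: w,h=h,w; a+=90
        out.append((len(q),np.round(q.mean(0),1),np.round(c,1),np.round((w,h),0),round((a+90)%180-90,1)))
    return out
def hsv(s): return [c.astype(int) for c in cv2.split(cv2.cvtColor(s['img'],cv2.COLOR_BGR2HSV))]
def blue(s): H,S,V=hsv(s); return (H>100)&(H<130)&(S>120)&(V>40)
E
python3 - <<'E'
from m import *
s=snap('top'); print('blue')
m=blue(s).astype('uint8'); 
for b in blobs(s,cv2.morphologyEx(m,cv2.MORPH_CLOSE,np.ones((5,5))),15,28): print(*b)
H,S,V=hsv(s)
print('red')
for b in blobs(s,((H<8)|(H>172))&(S>130)&(V>60),15,101): print(*b)
print('grey plate')
M=((S<40)&(V>100)); 
roi=np.zeros_like(M); roi[180:235,205:315]=1
for b in blobs(s,cv2.morphologyEx((M&roi).astype('uint8'),cv2.MORPH_CLOSE,np.ones((9,9))),50,77): print(*b)
c=cv2.resize(s['img'][140:300,200:440],(800,533),interpolation=cv2.INTER_CUBIC); cv2.imwrite('pics/crop1.png',c)
E
```

```text
blue
1850 [331.8 133.6] [ 870.8 -246.2] [242. 122.] -84.9
123 [100.9 149.5] [814.7 507.2] [63. 36.] -48.4
18 [265.7 157.4] [787.9 -28.1] [48.  3.] 71.4
28 [195.6 162.2] [768.4 197.2] [17. 16.] 2.1
24 [219.  162.7] [768.9 121. ] [17. 13.] 1.7
58 [ 75.2 171.7] [735.1 585.9] [31. 19.] 4.6
126 [328.1 175.1] [ 729.4 -232.2] [39. 37.] 44.2
4731 [130.3 255.6] [469.2 390.5] [308. 151.] 0.5
35 [341.5 229.7] [ 552.9 -272.7] [42.  8.] -29.3
47 [376.2 231.1] [ 548.5 -382.5] [44. 10.] 16.9
49 [370.7 271.3] [ 421.9 -361.5] [42. 11.] 14.0
46 [332.9 275.4] [ 409.9 -242.5] [43.  9.] -0.6
533 [ 55.9 314.4] [280.7 613.2] [166.  44.] 89.2
238 [ 69.  335.5] [216.9 570.3] [76. 42.] -85.5
red
103 [170.4 171.6] [719.9 264.5] [71. 19.] 25.6
61 [162.9 173.7] [712.3 285.2] [50. 12.] 30.2
260 [245.2 213.9] [593.9  25.7] [142.  24.] 1.2
grey plate
5379 [261.  206.3] [614.5 -13.6] [340. 170.] -89.5
```

View pics/crop1.png

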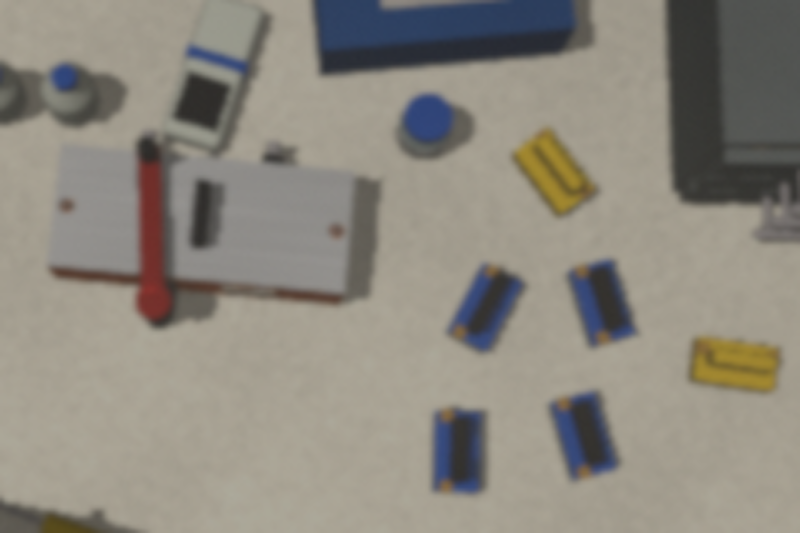

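The crop shows the plate with its holes at (66,205) and (336,230), the knob at (150,147), and the pivot at (155,303). The four packs stand freely apart.

```bash
python3 - <<'E'
from m import *
s=snap('top')
c=lambda L: np.array(L,float)/(800/240)+[200,140]-0.35
def pr(n,L,z): print(n,*np.round(ray(s,c(L),z)[:,:2],0).tolist())
L=ray(s,c([(66,205),(336,230)]),77)[:,:2]; print('holes',L.round(1),'d',np.linalg.norm(L[0]-L[1]),'mid',L.mean(0))
v=L[0]-L[1]; yaw=np.arctan2(-v[0],v[1]); print('box yaw',yaw)
q=ray(s,c([(62,147),(355,172),(347,297),(50,268)]),77)[:,:2]; print('corners mid',q.mean(0))
v2=(q[0]+q[3]-q[1]-q[2]); print('yaw2',np.arctan2(-v2[0],v2[1]))
mid=(L.mean(0)+q.mean(0))/2; rot=lambda a:np.array([[np.cos(a),-np.sin(a)],[np.sin(a),np.cos(a)]])
piv=mid+rot(yaw)@[-85,35]; print('piv',piv)
pr('pivot seen z101',[(155,303)],101); pr('knob top seen z143',[(150,143)],143)
pr('rib ends z116',[(205,185),(200,245)],116)
S=hsv(s); H,Sa,V=S
dark=(V<75)
for n,(x,y) in dict(A=(487,307),B=(604,303),C=(460,450),D=(584,436)).items():
    x,y=x/3.333+200,y/3.333+140
    roi=np.zeros_like(V,bool); roi[int(y-18):int(y+18),int(x-18):int(x+18)]=1
    for b in blobs(s,(Sa>70)|dark,60,28):
        if np.hypot(*(b[1]-[x,y]))<8: print(n,'body z28',*b)
    for b in blobs(s,dark&(Sa<100)&roi,10,60): print(n,' rib z60',*b)
pr('mat corners',[(-0,0)],2)
for b in blobs(s,blue(s),3000,2): print('mat',*b)
E
```

```text
holes [[ 631.2  110.1]
 [ 609.6 -140.8]] d 251.86207569424167 mid [620.37200229 -15.35494956]
box yaw -0.085741409908968
corners mid [617.47271457 -17.71152265]
yaw2 -0.08454653168108493
piv [537.23188336  25.61728325]
pivot seen z101 [536.0, 24.0]
knob top seen z143 [675.0, 29.0]
rib ends z116 [643.0, -20.0] [587.0, -17.0]
A body z28 265 [345.4 231.8] [ 546.5 -284. ] [75. 39.] -27.0
A  rib z60 94 [346.3 230.9] [ 543.2 -283.3] [62. 15.] -29.3
B body z28 232 [380.1 230.3] [ 550.9 -393.9] [70. 39.] 16.7
B  rib z60 118 [381.8 229.4] [ 550.8 -393.6] [57. 21.] 14.4
C body z28 262 [337.1 274.6] [ 410.2 -256.4] [74. 37.] -0.8
C  rib z60 109 [338.  274.7] [ 409.5 -256.1] [58. 18.] -0.8
D body z28 271 [374.8 270.3] [ 425.5 -373.3] [76. 39.] 15.0
D  rib z60 114 [376.1 269.5] [ 425.5 -372.6] [56. 19.] 15.5
mat corners [854.0, 191.0]
mat 4732 [130.3 255.6] [471.8 397.9] [313. 154.] 0.5
```

```bash
cat > p.py <<'E'
# usage: p.py x y z yawdeg  -> slide(cm), twist(deg) from the measured pose
import sys; from h import *
o=st(); T=[float(a) for a in sys.argv[1:]]
if len(T)>=4:
    Rc=R.from_euler('xyz',o['tcp_rot'])
    best=None
    for k in (0,180):
        r=(Rc.inv()*R.from_euler('xyz',[180,0,T[3]+k],degrees=True)).as_rotvec(degrees=True)
        if best is None or np.linalg.norm(r)<np.linalg.norm(best): best=r
    print('slide',np.round(Rc.inv().apply(np.array(T[:3])-o['position'])/10,2),'twist',np.round(best,1))
E
python3 p.py 672 28 200 180
```

```text
t 0.25 pos [267.2 564.8 230.9] rot [-3.141  0.     2.7  ] F [-0.9 -0.1 -0.5] w 85.5
slide [-59.54 -31.21   3.11] twist [ -0.   -0.  -25.3]
```

```bash
python3 -m pendant '{"slide":[[-4,-2.1,0.2],[-8,-4.2,0.4],[-12,-6.3,0.6],[-16,-8.4,0.8],[-20,-10.5,1],[-24,-12.6,1.2],[-28,-14.7,1.4],[-32,-16.8,1.6],[-36,-18.9,1.8],[-40,-21,2]],"twist":[[0,0,-2.5],[0,0,-5],[0,0,-7.5],[0,0,-10],[0,0,-12.5],[0,0,-15],[0,0,-18],[0,0,-20],[0,0,-22],[0,0,-25.3]],"claw":[5,5,5,5,5,5,5,5,5,5]}' 40; python3 p.py 672 28 200 180
```

```text
time_s: 1.25
position: [539.9, 202.5, 211.3]
tcp_rot: [3.142, 0.0, -3.14]
contact_force: [0.9, 0.4, 0.8]
width: 50.0
t 1.25 pos [539.9 202.5 211.3] rot [ 3.142  0.    -3.14 ] F [0.9 0.4 0.8] w 50.0
slide [-13.18 -17.46   1.13] twist [0.  0.  0.1]
```

```bash
python3 -m pendant '{"slide":[[-3,-4,0.2],[-6,-8,0.4],[-9,-12,0.7],[-11.5,-15.5,1],[-13.2,-17.5,1.1],[-13.2,-17.5,1.1]],"twist":[[0,0,0],[0,0,0],[0,0,0],[0,0,0],[0,0,0],[0,0,0]],"claw":[5,5,5,5,5,5]}'; python3 - <<'E'
from m import *
st(); s=snap('wrist','w1.png'); print(-s['R'].T@s['t'])
E
```

```text
time_s: 1.85
position: [672.7, 23.3, 199.0]
tcp_rot: [-3.139, -0.0, 3.134]
contact_force: [-0.0, 0.9, -0.0]
width: 49.8
t 1.85 pos [672.7  23.3 199. ] rot [-3.139 -0.     3.134] F [-0.   0.9 -0. ] w 49.8
[598.97363112  25.53482297 340.3862854 ]
```

View pics/w1.png

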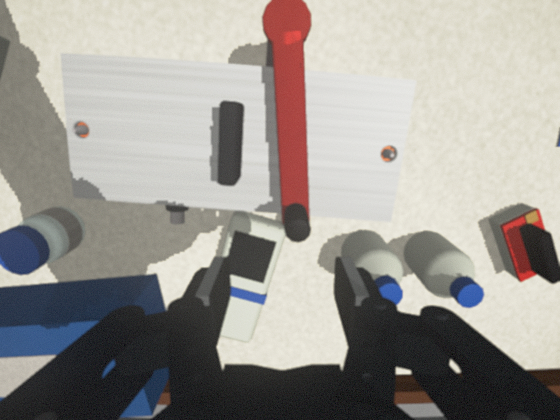

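The wrist view shows the holes at (81,129) and (389,153), the pivot disc at (287,19), the knob top at about (298,230), and the rib top at about (231,143). The fingers stay clear of the bottles.

```bash
python3 - <<'E'
from m import *
s=snap('wrist')
L=ray(s,[(389,153),(81,129)],77)[:,:2]; v=L[0]-L[1]; print(L.round(1),np.linalg.norm(v),'mid',L.mean(0),'yaw',np.arctan2(-v[0],v[1]))
print('pivot',ray(s,[(287,19)],101),'knob',ray(s,[(298,230)],143), ray(s,[(295,212)],101))
print('rib ends top',ray(s,[(233,101),(228,183)],114))
E
python3 p.py 671 28 107 180
```

```text
[[ 628.8  115.1]
 [ 607.6 -134.7]] 250.7722462642486 mid [618.1790385   -9.81221125] yaw -0.08475941986181652
pivot [[536.59097367  31.79301418 101.        ]] knob [[670.72768293  38.24969409 143.        ]] [[671.32434198  37.88905712 101.        ]]
rib ends top [[589.45979885  -4.58787617 114.        ]
 [645.40045801 -10.73508603 114.        ]]
t 1.95 pos [670.8  28.9 199.7] rot [ 3.141e+00 -1.000e-03  3.140e+00] F [0.9 0.5 0.2] w 50.4
slide [-0.03 -0.1   9.27] twist [ 0.  -0.1 -0.1]
```

```bash
python3 -m pendant '{"slide":[[0,0.3,3],[0,0.3,6],[0,0.3,8],[0,0.3,9.2],[0,0.3,9.2],[0,0.3,9.2],[0,0.3,9.2],[0,0.3,9.2],[0,0.3,9.2],[0,0.3,9.2]],"twist":[[0,0,0],[0,0,0],[0,0,0],[0,0,0],[0,0,0],[0,0,0],[0,0,0],[0,0,0],[0,0,0],[0,0,0]],"claw":[5,5,5,5,5,1,1,1,1,1]}' 30; python3 - <<'E'
from h import *
o=st(); piv=np.array([537,26.]); p=np.array(o['position']); r=p[:2]-piv; rr=np.hypot(*r); a=np.arctan2(r[1],r[0]); print(rr,a)
Rc=R.from_euler('xyz',o['tcp_rot'])
for b in np.linspace(a,-.085+1.7,13)[1:]:
    q=np.r_[piv+135*np.array([np.cos(b),np.sin(b)]),p[2]]; print(round(b,2),np.round(q[:2]), np.round(Rc.inv().apply(q-p)/10,2))
E
```

```text
time_s: 2.95
position: [671.8, 32.5, 109.9]
tcp_rot: [3.141, 0.003, 3.141]
contact_force: [-0.7, 0.6, 5.8]
width: 17.5
t 2.95 pos [671.8  32.5 109.9] rot [3.141e+00 3.000e-03 3.141e+00] F [-0.7  0.6  5.8] w 17.5
134.96670145409306 0.04801288520140937
0.18 [670.  50.] [0.2  1.75 0.  ]
0.31 [666.  67.] [0.62 3.46 0.  ]
0.44 [659.  83.] [ 1.27  5.1  -0.  ]
0.57 [651.  99.] [ 2.12  6.64 -0.  ]
0.7 [640. 113.] [ 3.17  8.06 -0.  ]
0.83 [628. 126.] [ 4.39  9.33 -0.01]
0.96 [614. 137.] [ 5.760e+00  1.043e+01 -1.000e-02]
1.09 [599. 146.] [ 7.270e+00  1.134e+01 -1.000e-02]
1.22 [583. 153.] [ 8.89 12.04 -0.02]
1.35 [566. 158.] [10.58 12.53 -0.02]
1.48 [549. 160.] [12.32 12.8  -0.02]
1.62 [531. 161.] [14.08 12.84 -0.03]
```

```bash
python3 -m pendant '{"slide":[[0.05,0.9,0],[0.2,1.75,0],[0.4,2.6,0],[0.62,3.46,0],[0.92,4.3,0],[1.27,5.1,0],[1.68,5.9,0],[2.12,6.64,0],[2.6,7.35,0],[3.17,8.06,0]],"twist":[[0,0,0],[0,0,0],[0,0,0],[0,0,0],[0,0,0],[0,0,0],[0,0,0],[0,0,0],[0,0,0],[0,0,0]],"claw":[1,1,1,1,1,1,1,1,1,1]}'
python3 -m pendant '{"slide":[[0.6,0.65,0],[1.22,1.27,0],[2.6,2.37,0],[4.1,3.28,0],[5.72,3.98,0],[7.41,4.47,0],[9.15,4.74,0],[10.5,4.8,0],[11.3,4.75,0],[11.3,4.75,0]],"twist":[[0,0,0],[0,0,0],[0,0,0],[0,0,0],[0,0,0],[0,0,0],[0,0,0],[0,0,0],[0,0,0],[0,0,0]],"claw":[1,1,1,1,1,1,1,1,1,1]}'
python3 - <<'E'
from h import *
o=st(); r=np.array(o['position'])[:2]-[537,26]; print(np.hypot(*r),np.arctan2(r[1],r[0])+.085)
E
```

```text
time_s: 3.95
position: [640.5, 112.4, 109.6]
tcp_rot: [-3.141, 0.003, 3.141]
contact_force: [3.5, -2.6, 7.1]
width: 17.2
time_s: 4.95
position: [525.8, 162.0, 109.3]
tcp_rot: [3.14, 0.001, -3.14]
contact_force: [-0.0, 3.7, 8.6]
width: 17.1
t 4.95 pos [525.8 162.  109.3] rot [ 3.14e+00  1.00e-03 -3.14e+00] F [-0.   3.7  8.6] w 17.1
136.43477280541117 1.7378893885692306
```

```bash
python3 -m pendant '{"slide":[[0,0,0],[0,0,0],[0,0,0],[0,0,-3],[0,0,-6],[0,0,-9],[0,0,-9]],"twist":[[0,0,0],[0,0,0],[0,0,0],[0,0,0],[0,0,0],[0,0,0],[0,0,0]],"claw":[5,5,5,5,5,5,5]}'
python3 p.py 618 -15 180 175.1
```

```text
time_s: 5.65
position: [528.2, 160.7, 201.7]
tcp_rot: [3.14, 0.005, 3.141]
contact_force: [-0.2, -0.4, -0.4]
width: 49.9
t 5.65 pos [528.2 160.7 201.7] rot [3.14  0.005 3.141] F [-0.2 -0.4 -0.4] w 49.9
slide [ -8.99 -17.56   2.19] twist [0.1 0.3 4.8]
```

```bash
python3 -m pendant '{"slide":[[-2,-4,0],[-4,-8,0.5],[-6,-12,1],[-8,-15.5,1.5],[-9,-17.6,2],[-9,-17.6,2.1],[-9,-17.6,2.1],[-9,-17.6,2.1]],"twist":[[0,0,1],[0,0,2],[0,0,3],[0,0,4],[0.1,0.3,4.8],[0.1,0.3,4.8],[0.1,0.3,4.8],[0.1,0.3,4.8]],"claw":[5,5,5,5,5,5,5,5]}'
python3 - <<'E'
from m import *
st(); s=snap('wrist','w2.png'); t=snap('top','t2.png'); print(proj(s,[(618,-15,77)]))
E
```

```text
time_s: 6.45
position: [615.7, -13.5, 177.1]
tcp_rot: [-3.141, -0.006, 3.06]
contact_force: [-1.0, 0.4, 0.7]
width: 50.1
t 6.45 pos [615.7 -13.5 177.1] rot [-3.141 -0.006  3.06 ] F [-1.   0.4  0.7] w 50.1
[[278.81444894 215.31389777]]
```

View pics/w2.png

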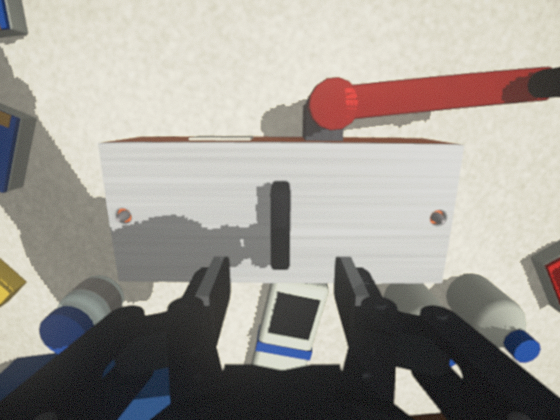

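The bar is swung clear, and the rib is centred in front of the fingers. The holes are at (123,216) and (438,218).

```bash
python3 - <<'E'
from m import *
s=snap('wrist')
L=ray(s,[(438,217.5),(123,216)],77)[:,:2]; v=L[0]-L[1]; print(L.round(1),np.linalg.norm(v),'mid',L.mean(0),'yaw',np.arctan2(-v[0],v[1]))
rb=ray(s,[(281,182),(281,268)],116); print('rib top',rb, rb.mean(0))
t=snap('top')
print('pivot arm red'); H,S,V=hsv(t)
for b in blobs(t,((H<8)|(H>172))&(S>130)&(V>60),100,101): print(*b)
E
python3 p.py 618 -15.5 84 175.1
```

```text
[[ 630.7  110.8]
 [ 609.  -139.1]] 250.9213907520585 mid [619.83061937 -14.14733292] yaw -0.08666267293922354
rib top [[584.21755664 -10.58071552 116.        ]
 [644.68618696 -15.60679448 116.        ]] [614.4518718 -13.093755  116.       ]
pivot arm red
102 [170.4 171.5] [719.9 264.5] [71. 19.] 25.6
154 [221.6 230.4] [535.8 102.9] [97. 15.] -89.5
t 6.65 pos [616.1 -14.4 177.7] rot [-3.14  -0.005  3.06 ] F [-0.7 -0.4 -0.2] w 49.9
slide [-0.24 -0.08  9.37] twist [-0.1 -0.3  0.2]
```

```bash
python3 - <<'E'
from m import *
s=snap('wrist'); H,S,V=hsv(s)
M=((H<8)|(H>172))&(S>130)&(V>40)
up=[];lo=[]
for x in range(380,500,10):
    y=np.flatnonzero(M[:130,x]); up.append((x,y[0])); lo.append((x,y[-1]))
for n,e in (('up',up),('lo',lo)):
    P=ray(s,e,101)[:,:2]; v=cv2.fitLine(P.astype('float32'),2,0,.01,.01).ravel(); a=np.arctan2(v[1],v[0]); print(n,a,a%np.pi+.086, P[0],P[-1])
E
```

```text
up -1.5414 1.6861928 [527.89404178  56.73527227] [525.789843   128.21019937]
lo -1.5371424 1.6904503 [547.68309306  56.60106348] [545.07423129 129.67091807]
```

```bash
python3 -m pendant '{"slide":[[-0.1,0,3],[-0.2,0,6],[-0.2,0,8],[-0.2,0,9.2],[-0.2,0,9.3],[-0.2,0,9.3],[-0.2,0,9.3],[-0.2,0,9.3],[-0.2,0,9.3],[-0.2,0,9.3]],"twist":[[0,0,0],[0,0,0],[0,-0.3,0.2],[0,-0.3,0.2],[0,-0.3,0.2],[0,-0.3,0.2],[0,-0.3,0.2],[0,-0.3,0.2],[0,-0.3,0.2],[0,-0.3,0.2]],"claw":[5,5,5,5,5,0.5,0.5,0.5,0.5,0.5]}' 60
python3 -m pendant '{"slide":[[0,0,0],[0,0,0],[0,0,0]],"twist":[[0,0,0],[0,0,0],[0,0,0]],"claw":[0.5,0.5,0.5]}'
python3 p.py 619 -15 200 175
```

```text
time_s: 7.7
position: [618.7, -15.9, 85.8]
tcp_rot: [-3.14, 0.003, 3.054]
contact_force: [-1.4, -0.0, 6.3]
width: 13.3
time_s: 8.0
position: [618.7, -15.9, 85.8]
tcp_rot: [-3.14, 0.003, 3.054]
contact_force: [0.6, -0.4, 6.3]
width: 13.0
t 8.0 pos [618.7 -15.9  85.8] rot [-3.140e+00  3.000e-03  3.054e+00] F [ 0.6 -0.4  6.3] w 13.0
slide [ -0.05   0.08 -11.42] twist [-0.1  0.2 -0. ]
```

```bash
python3 -m pendant '{"slide":[[0,0,-0.7],[0,0,-1.5],[0,0,-2.5],[0,0,-4],[0,0,-5.5],[0,0,-7],[0,0,-8.5],[0,0,-10],[0,0,-11.5],[0,0,-12]],"twist":[[0,0,0],[0,0,0],[0,0,0],[0,0,0],[0,0,0],[0,0,0],[0,0,0],[0,0,0],[0,0,0],[0,0,0]],"claw":[0.5,0.5,0.5,0.5,0.5,0.5,0.5,0.5,0.5,0.5]}'
python3 p.py 470 395 205 90
```

```text
time_s: 9.0
position: [618.4, -15.9, 206.4]
tcp_rot: [-3.14, 0.003, 3.054]
contact_force: [0.8, 0.1, -3.9]
width: 12.9
t 9.0 pos [618.4 -15.9 206.4] rot [-3.140e+00  3.000e-03  3.054e+00] F [ 0.8  0.1 -3.9] w 12.9
slide [1.838e+01 3.963e+01 2.000e-02] twist [ 0.   0.2 85. ]
```

```bash
python3 -m pendant '{"slide":[[0.5,1,0],[1.5,3,0],[2.7,5.5,0],[4,8.5,0],[5.4,11.5,0],[6.8,14.5,0],[8.2,17.5,0],[9.6,20.5,0],[11,23.5,0],[12.3,26.5,0]],"twist":[[0,0,3],[0,0,8],[0,0,14],[0,0,20],[0,0,26],[0,0,32],[0,0,38],[0,0,44],[0,0,50],[0,0,56]],"claw":[0.5,0.5,0.5,0.5,0.5,0.5,0.5,0.5,0.5,0.5]}'
python3 p.py 470 395 150 90
```

```text
time_s: 10.0
position: [517.4, 260.0, 203.6]
tcp_rot: [-3.14, 0.002, 2.073]
contact_force: [0.6, 0.4, -4.0]
width: 12.9
t 10.0 pos [517.4 260.  203.6] rot [-3.140e+00  2.000e-03  2.073e+00] F [ 0.6  0.4 -4. ] w 12.9
slide [14.13  2.34  5.33] twist [-0.1  0.1 28.7]
```

```bash
python3 -m pendant '{"slide":[[2.5,0.5,0],[5,1,0],[7.5,1.5,0.5],[10,2,1],[12,2.4,2],[13.5,2.5,3],[14.3,2.6,4],[14.4,2.6,5],[14.4,2.6,5.3],[14.4,2.6,5.3]],"twist":[[0,0,5],[0,0,10],[0,0,15],[0,0,20],[0,0,25],[0,0,28.7],[0,0,28.7],[0,0,28.7],[0,0,28.7],[0,0,28.7]],"claw":[0.5,0.5,0.5,0.5,0.5,0.5,0.5,0.5,0.5,0.5]}'
python3 - <<'E'
from m import *
st(); s=snap('top'); 
for b in blobs(s,blue(s),500,2): print(*b)
s=snap('wrist','w3.png')
E
python3 p.py 472 398 30 90
```

```text
time_s: 11.0
position: [471.9, 395.8, 149.9]
tcp_rot: [-3.141, 0.003, 1.575]
contact_force: [1.2, -0.3, -3.1]
width: 12.9
t 11.0 pos [471.9 395.8 149.9] rot [-3.141e+00  3.000e-03  1.575e+00] F [ 1.2 -0.3 -3.1] w 12.9
1813 [331.8 133.4] [ 880.  -248.8] [246. 123.] -84.9
1540 [145.4 259.8] [472.  371.4] [313. 101.] 0.1
t 11.1 pos [472.3 396.3 150.9] rot [3.141e+00 2.000e-03 1.575e+00] F [-0.2  0.3 -3.5] w 12.8
slide [ 0.19 -0.04 12.09] twist [0.  0.1 0.2]
```

View pics/w3.png

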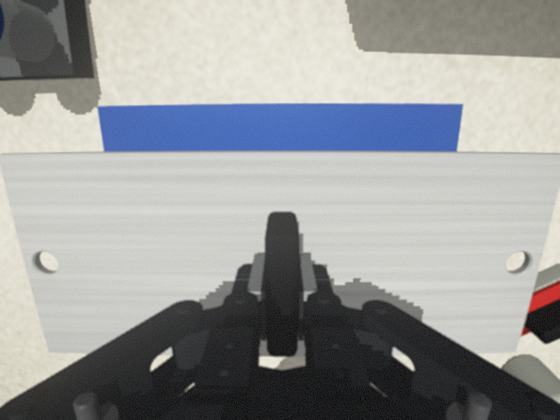

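The cover is held level, and the mat's near edge runs from (98,106) to (462,104).

```bash
python3 - <<'E'
from m import *
s=snap('wrist'); print(ray(s,[(98,106),(462,104)],2).round(1))
E
python3 -m pendant '{"slide":[[0.1,0,2],[0.1,0,4],[0.1,0,6],[0.1,0,8],[0.1,0,9.5],[0.1,0,11],[0.1,0,12],[0.1,0,12.4],[0.1,0,12.7],[0.1,0,13]],"twist":[[0,0,0],[0,0,0],[0,0,0],[0,0,0],[0,0,0],[0,0,0],[0,0,0],[0,0,0],[0,0,0],[0,0,0]],"claw":[0.5,0.5,0.5,0.5,0.5,0.5,0.5,0.5,0.5,0.5]}'
python3 -m pendant '{"slide":[[0,0,0.2],[0,0,0.3],[0,0,0.4],[0,0,0.4]],"twist":[[0,0,0],[0,0,0],[0,0,0],[0,0,0]],"claw":[0.5,0.5,0.5,0.5]}'
```

```text
[[312.1 478.2   2. ]
 [629.  480.8   2. ]]
time_s: 12.15
position: [471.9, 398.3, 21.0]
tcp_rot: [3.141, 0.001, 1.576]
contact_force: [0.4, 0.0, -3.0]
width: 13.4
time_s: 12.55
position: [471.4, 398.1, 16.5]
tcp_rot: [-3.142, 0.002, 1.576]
contact_force: [0.5, -0.1, -3.4]
width: 12.9
```

```bash
python3 -m pendant '{"slide":[[0,0,0.1],[0,0,0.2],[0,0,0.2]],"twist":[[0,0,0],[0,0,0],[0,0,0]],"claw":[0.5,0.5,0.5]}'
python3 -m pendant '{"slide":[[0,0,0],[0,0,0],[0,0,0],[0,0,-2],[0,0,-5],[0,0,-9],[0,0,-13],[0,0,-17]],"twist":[[0,0,0],[0,0,0],[0,0,0],[0,0,0],[0,0,0],[0,0,0],[0,0,0],[0,0,0]],"claw":[4.5,4.5,4.5,4.5,4.5,4.5,4.5,4.5]}'
python3 p.py 410 -256 130 180
```

```text
time_s: 12.85
position: [471.5, 398.2, 15.8]
tcp_rot: [3.141, 0.001, 1.576]
contact_force: [-3.0, -1.8, 7.8]
width: 13.0
time_s: 13.65
position: [471.3, 398.2, 186.0]
tcp_rot: [-3.142, 0.002, 1.576]
contact_force: [0.6, 0.8, -0.3]
width: 45.1
t 13.65 pos [471.3 398.2 186. ] rot [-3.142e+00  2.000e-03  1.576e+00] F [ 0.6  0.8 -0.3] w 45.1
slide [-65.38  -6.45   5.74] twist [ -0.1   0.1 -89.7]
```

```bash
python3 -m pendant '{"slide":[[-3,0,0],[-7,0,0],[-11,0,0],[-15,0,0],[-19,0,0],[-23,0,0],[-27,0,0],[-31,0,0],[-35,-1,0],[-39,-2,0]],"twist":[[0,0,4],[0,0,9],[0,0,14],[0,0,20],[0,0,26],[0,0,32],[0,0,38],[0,0,44],[0,0,50],[0,0,56]],"claw":[5,5,5,5,5,5,5,5,5,5]}'
python3 - <<'E'
from h import *
o=ctrl.get_obs(); print(np.round(o['joint_positions'],2))
E
python3 p.py 410 -256 150 0
```

```text
time_s: 14.65
position: [453.1, 6.7, 185.4]
tcp_rot: [3.14, 0.001, 0.594]
contact_force: [-0.1, -1.0, 0.8]
width: 50.0
[-0.42  0.32  0.46  2.01 -0.18  0.85 -0.83]
t 14.65 pos [453.1   6.7 185.4] rot [3.14e+00 1.00e-03 5.94e-01] F [-0.1 -1.   0.8] w 50.0
slide [-18.27  19.35   3.59] twist [ 0.1  0.  34. ]
```

```bash
python3 -m pendant '{"slide":[[-3,3,0],[-6,6,0],[-9,9,0.5],[-12,12,1],[-15,15.5,1.5],[-17.5,18.5,2],[-18.3,19.3,2],[-18.3,19.3,2],[-18.3,19.3,2]],"twist":[[0,0,6],[0,0,12],[0,0,18],[0,0,24],[0,0,30],[0,0,34],[0,0,34],[0,0,34],[0,0,34]],"claw":[5,5,5,5,5,5,5,5,5]}'
python3 - <<'E'
from m import *
o=st(); print(np.round(o['joint_positions'],2)); s=snap('wrist','w4.png')
print(proj(s,[(410,-256,28),(425,-373,28),(546,-284,28),(551,-394,28)]).round(0))
E
```

```text
time_s: 15.55
position: [411.0, -253.1, 165.6]
tcp_rot: [3.141, 0.0, 0.006]
contact_force: [0.4, 0.6, 0.5]
width: 50.2
t 15.55 pos [ 411.  -253.1  165.6] rot [3.141 0.    0.006] F [0.4 0.6 0.5] w 50.2
[ 0.06  0.42  0.63  1.97 -0.32  0.85 -0.7 ]
[[286. 201.]
 [418. 185.]
 [324.  34.]
 [462.  30.]]
```

View pics/w4.png

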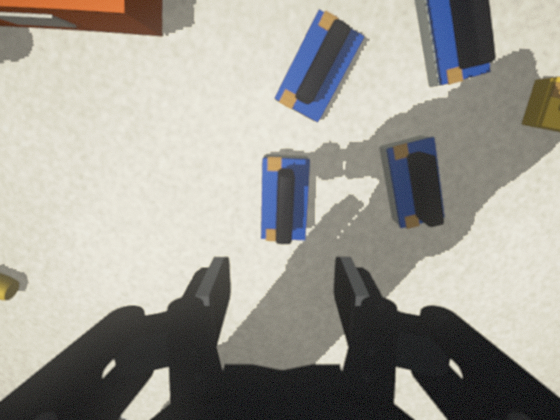

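Pack C is centred at about (286,198), D at (409,180), B near (455,30), and A at (320,66). A was predicted at (324,34), so it has been knocked about 28 mm. I'll re-measure.

```bash
cat >> m.py <<'E'
def packs(s):
    "blue+orange tops at z=28: centre, size (76x42 if whole), yaw"
    H,S,V=hsv(s); m=((blue(s))|((H>8)&(H<24)&(S>90)&(V>50))).astype('uint8')
    m[250:,:]*= (s['img'].shape[0]==0) if s.get('wrist') else 1
    rib=((V<45)).astype('uint8')
    n,l=cv2.connectedComponents(cv2.morphologyEx(m,cv2.MORPH_CLOSE,np.ones((s['k'],s['k']))))
    for i in range(1,n):
        q=np.argwhere((l==i)&(m>0))[:,::-1]
        if len(q)<40: continue
        P=ray(s,q,28)[:,:2]; c,(w,h),a=cv2.minAreaRect(P.astype('float32'))
        if w<h: w,h=h,w; a+=90
        if 55<w<95 and 25<h<55: print(np.round(c,1),np.round((w,h)),'yaw',round((a+90)%180-90,1),'px',q.mean(0).round())
E
python3 - <<'E'
from m import *
s=snap('wrist'); s['wrist']=1; s['k']=31; packs(s)
t=snap('top'); t['k']=7; print('top'); packs(t)
E
python3 p.py 410 -256 31 0
```

```text
[ 521.4 -280.8] [77. 40.] yaw -27.3 px [314.  68.]
[ 546.1 -392.7] [66. 41.] yaw 16.8 px [449.  44.]
[ 425.1 -370.9] [77. 39.] yaw 13.4 px [407. 182.]
[ 410.7 -254.3] [77. 39.] yaw -0.6 px [279. 198.]
top
[ 677.7 -351.3] [76. 46.] yaw 36.1 px [366. 191.]
[ 546. -386.] [74. 30.] yaw 36.2 px [378. 233.]
[ 493.8 -517.9] [80. 44.] yaw 82.2 px [420. 249.]
t 15.7 pos [ 411.4 -252.5  165.8] rot [ 3.141 -0.     0.008] F [-0.1  1.   0.5] w 49.9
slide [-0.15  0.33 13.48] twist [ 0.1 -0.   0.5]
```

```bash
python3 -m pendant '{"slide":[[0,0.2,4],[0,0.2,8],[0,0.2,11],[0,0.2,13],[0,0.2,13.3],[0,0.2,13.3],[0,0.2,13.3],[0,0.2,13.3],[0,0.2,13.3],[0,0.2,13.3]],"twist":[[0,0,0],[0,0,0.5],[0,0,0.8],[0,0,0.8],[0,0,0.8],[0,0,0.8],[0,0,0.8],[0,0,0.8],[0,0,0.8],[0,0,0.8]],"claw":[5,5,5,5,5,0.5,0.5,0.5,0.5,0.5]}' 60
python3 -m pendant '{"slide":[[0,0,0],[0,0,0],[0,0,-1],[0,0,-3],[0,0,-6],[0,0,-9],[0,0,-12],[0,0,-13],[0,0,-13]],"twist":[[0,0,0],[0,0,0],[0,0,0],[0,0,0],[0,0,0],[0,0,0],[0,0,0],[0,0,0],[0,0,0]],"claw":[0.5,0.5,0.5,0.5,0.5,0.5,0.5,0.5,0.5]}'
python3 - <<'E'
from h import *
c=np.array([619,-15.]);a=-.086; u=np.array([-np.sin(a),np.cos(a)])
for y in (-84,-28.5,28.5,84): print(y,(c+y*u).round(1))
E
python3 p.py 628.5 -43.4 165 -4.9
```

```text
time_s: 16.7
position: [411.6, -256.5, 33.8]
tcp_rot: [3.139, -0.002, -0.008]
contact_force: [-0.9, 1.6, 7.6]
width: 13.1
time_s: 17.6
position: [411.4, -256.6, 164.1]
tcp_rot: [3.139, -0.003, -0.009]
contact_force: [0.2, -0.0, -3.1]
width: 13.6
-84 [611.8 -98.7]
-28.5 [616.6 -43.4]
28.5 [621.4  13.4]
84 [626.2  68.7]
t 17.6 pos [ 411.4 -256.6  164.1] rot [ 3.139e+00 -3.000e-03 -9.000e-03] F [ 0.2 -0.  -3.1] w 13.6
slide [ 21.53 -21.51  -0.1 ] twist [ 0.2 -0.2  4.4]
```

```bash
python3 p.py 626.2 68.7 165 -4.9; python3 -m pendant '{"slide":[[1.5,-2,0],[4,-5.5,0],[6.5,-9.5,0],[9,-13.5,0],[11.5,-17.5,0],[14,-21.5,0],[16.5,-25.5,0],[19,-29.5,0],[21,-32,0],[21.3,-32.4,0]],"twist":[[0,0,0.5],[0,0,1],[0,0,1.5],[0,0,2],[0,0,2.5],[0,0,3],[0,0,3.5],[0,0,4],[0,0,4.4],[0,0,4.4]],"claw":[0.5,0.5,0.5,0.5,0.5,0.5,0.5,0.5,0.5,0.5]}'; python3 - <<'E'
from h import *
s=snap('wrist','w5.png')
E
python3 p.py 626.2 68.7 41 -4.9
```

```text
t 17.6 pos [ 411.4 -256.6  164.1] rot [ 3.139e+00 -3.000e-03 -9.000e-03] F [ 0.2 -0.  -3.1] w 13.6
slide [ 21.2  -32.72  -0.14] twist [ 0.2 -0.2  4.4]
time_s: 18.6
position: [627.7, 71.6, 158.8]
tcp_rot: [3.141, 0.003, -0.079]
contact_force: [-0.1, -0.0, -4.4]
width: 12.9
t 18.65 pos [627.   69.5 159. ] rot [ 3.14e+00  3.00e-03 -8.10e-02] F [ 0.1  0.5 -3.6] w 13.3
slide [-0.03  0.07 11.8 ] twist [0.1 0.2 0.3]
```

View pics/w5.png

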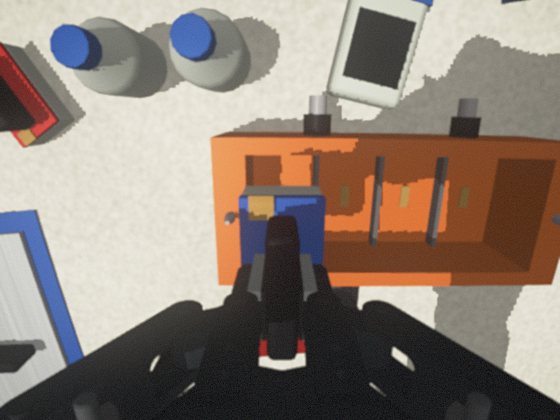

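The pack is held over the +y end bay. The pin tips are at (230,217) and (558,219), and the cover lies on the mat.

```bash
python3 - <<'E'
from m import *
s=snap('wrist'); st()
L=ray(s,[(228,218),(557,219)],84)[:,:2]; v=L[0]-L[1]; print(L,np.linalg.norm(v),L.mean(0),np.arctan2(-v[0],v[1]))
print('inner corners z72', ray(s,[(246,156)],72), ray(s,[(374,157),(372,243),(438,157),(432,243)],20).round(1))
E
```

```text
t 18.7 pos [626.1  66.9 159.6] rot [ 3.139e+00  3.000e-03 -8.400e-02] F [ 0.1 -1.7 -3.1] w 12.9
[[ 633.13354755  108.30688089]
 [ 612.35301032 -131.1282567 ]] 240.33521556087345 [622.74327893 -11.4106879 ] -0.08657290522441163
inner corners z72 [[673.9024495   92.11964644  72.        ]] [[657.8 -12.3  20. ]
 [577.1 -10.5  20. ]
 [653.5 -68.7  20. ]
 [572.2 -67.8  20. ]]
```

```bash
python3 - <<'E'
from m import *
s=snap('wrist','w6.png'); st(); H,S,V=hsv(s)
# orange walls vs steel pin: rim outer corners by orange mask left edge; dividers grey
img=s['img']; M=((S<70)&(V>50)&(V<200)).astype('uint8'); M[:150]=0; M[250:]=0; M[:,:215]=0
n,l,stt,cen=cv2.connectedComponentsWithStats(M)
for i in range(1,n):
    if stt[i,4]>20: print(stt[i],cen[i].round(1), ray(s,[cen[i]],20).round(1)[0,:2], ray(s,[cen[i]],84).round(1)[0,:2])
E
```

```text
t 18.75 pos [625.6  65.1 160.2] rot [ 3.138e+00  3.000e-03 -8.600e-02] F [-1.  -0.6 -2.3] w 12.4
[240 154  83  79 860] [283.3 190.4] [633.5  65.9] [648.8  65.1]
[365 155  13  89 578] [370.7 198.2] [619.6 -12.1] [638.1   4.9]
[421 155  21  90 759] [430.8 198.2] [615.  -67.2] [634.5 -37.6]
[218 212  10  10  72] [222.5 216.1] [614.2 123.3] [633.9 109.4]
[546 212  14  11 123] [552.9 216.7] [ 586.7 -187.9] [ 612.7 -130.8]
[265 234  21  15 141] [273.1 241.5] [585.3  79.5] [611.6  75.6]
```

```bash
python3 -m pendant '{"slide":[[0,0,0],[0,0,0],[0,0,0],[0,0,0]],"twist":[[0,0,0.2],[0,0,0.2],[0,0,0.2],[0,0,0.2]],"claw":[0.5,0.5,0.5,0.5]}';python3 p.py 626.2 69 41 -4.9
```

```text
time_s: 19.15
position: [626.6, 65.2, 162.3]
tcp_rot: [3.14, -0.0, -0.09]
contact_force: [0.6, 0.7, -2.7]
width: 12.7
t 19.15 pos [626.6  65.2 162.3] rot [ 3.14 -0.   -0.09] F [ 0.6  0.7 -2.7] w 12.7
slide [-0.08 -0.4  12.13] twist [ 0.1 -0.  -0.3]
```

```bash
python3 -m pendant '{"slide":[[0,-0.4,1],[0,-0.4,2.5],[0,-0.4,4],[0,-0.4,5.5],[0,-0.4,7],[0,-0.4,8.5],[0,-0.4,10],[0,-0.4,11],[0,-0.4,11.5],[0,-0.4,11.8]],"twist":[[0,0,-0.3],[0,0,-0.3],[0,0,-0.3],[0,0,-0.3],[0,0,-0.3],[0,0,-0.3],[0,0,-0.3],[0,0,-0.3],[0,0,-0.3],[0,0,-0.3]],"claw":[0.5,0.5,0.5,0.5,0.5,0.5,0.5,0.5,0.5,0.5]}'
python3 -m pendant '{"slide":[[0,0,0.1],[0,0,0.2],[0,0,0.3],[0,0,0.4],[0,0,0.4]],"twist":[[0,0,0],[0,0,0],[0,0,0],[0,0,0],[0,0,0]],"claw":[0.5,0.5,0.5,0.5,0.5]}'
```

```text
time_s: 20.15
position: [627.1, 69.4, 43.7]
tcp_rot: [3.139, 0.0, -0.084]
contact_force: [-0.3, -0.4, -2.3]
width: 12.9
time_s: 20.65
position: [627.1, 69.6, 40.2]
tcp_rot: [3.14, -0.0, -0.084]
contact_force: [-0.4, 0.2, -3.1]
width: 12.7
```

```bash
python3 -m pendant '{"slide":[[0,0,0.1],[0,0,0.15],[0,0,0.15]],"twist":[[0,0,0],[0,0,0],[0,0,0]],"claw":[0.5,0.5,0.5]}'
python3 -m pendant '{"slide":[[0,0,0],[0,0,0],[0,0,0],[0,0,-1],[0,0,-3],[0,0,-6],[0,0,-9],[0,0,-12],[0,0,-12]],"twist":[[0,0,0],[0,0,0],[0,0,0],[0,0,0],[0,0,0],[0,0,0],[0,0,0],[0,0,0],[0,0,0]],"claw":[2.2,2.2,2.2,2.2,2.2,2.2,2.2,2.2,2.2]}'
python3 p.py 425 -371 160 13.5
```

```text
time_s: 20.95
position: [627.2, 69.6, 39.9]
tcp_rot: [3.141, -0.001, -0.084]
contact_force: [-4.4, 0.6, 8.3]
width: 12.7
time_s: 21.85
position: [629.5, 69.7, 163.5]
tcp_rot: [3.141, -0.007, -0.084]
contact_force: [0.8, 0.2, -0.3]
width: 22.2
t 21.85 pos [629.5  69.7 163.5] rot [ 3.141 -0.007 -0.084] F [ 0.8  0.2 -0.3] w 22.2
slide [-16.7   45.62   0.25] twist [  0.1  -0.4 -18.3]
```

```bash
python3 -m pendant '{"slide":[[-1.5,4,0],[-3,8,0],[-4.6,12.5,0],[-6.3,17,0],[-8,21.5,0],[-9.7,26,0],[-11.4,30.5,0],[-13,35,0],[-14.6,39.5,0],[-16,43,0]],"twist":[[0,0,-2],[0,0,-4],[0,0,-6],[0,0,-8],[0,0,-10],[0,0,-12],[0,0,-14],[0,0,-16],[0,0,-18.3],[0,0,-18.3]],"claw":[5,5,5,5,5,5,5,5,5,5]}' >/dev/null
python3 -m pendant '{"slide":[[-0.5,1.5,0],[-0.7,2.6,0],[-0.7,2.6,0],[-0.7,2.6,0],[-0.7,2.6,0],[-0.7,2.6,0]],"twist":[[0,0,0],[0,0,0],[0,0,0],[0,0,0],[0,0,0],[0,0,0]],"claw":[5,5,5,5,5,5]}'
python3 - <<'E'
from m import *
s=snap('wrist'); s['wrist']=1; s['k']=31; packs(s)
E
python3 p.py 425 -371 34 13.5
```

```text
time_s: 23.45
position: [431.6, -370.8, 159.4]
tcp_rot: [3.14, 0.0, 0.238]
contact_force: [-0.1, 0.3, 0.9]
width: 50.0
[ 521.2 -281.6] [77. 40.] yaw -27.4 px [202.  72.]
[ 551.7 -392.5] [77. 41.] yaw 15.6 px [337.  66.]
[ 426.4 -372.4] [76. 39.] yaw 15.5 px [284. 201.]
t 23.5 pos [ 431.5 -371.1  159.5] rot [3.14  0.    0.237] F [ 0.2  0.2 -0.1] w 50.1
slide [-0.62 -0.18 12.55] twist [0.1 0.  0.1]
```

```bash
python3 -m pendant '{"slide":[[-0.3,0,4],[-0.5,0,8],[-0.5,0,11],[-0.5,0,12.3],[-0.5,0,12.6],[-0.5,0,12.6],[-0.5,0,12.6],[-0.5,0,12.6],[-0.5,0,12.6],[-0.5,0,12.6]],"twist":[[0,0,-1],[0,0,-1.9],[0,0,-1.9],[0,0,-1.9],[0,0,-1.9],[0,0,-1.9],[0,0,-1.9],[0,0,-1.9],[0,0,-1.9],[0,0,-1.9]],"claw":[5,5,5,5,5,0.5,0.5,0.5,0.5,0.5]}' 60
python3 -m pendant '{"slide":[[0,0,0],[0,0,0],[0,0,-1],[0,0,-3],[0,0,-6],[0,0,-9],[0,0,-12],[0,0,-13],[0,0,-13]],"twist":[[0,0,0],[0,0,0],[0,0,0],[0,0,0],[0,0,0],[0,0,0],[0,0,0],[0,0,0],[0,0,0]],"claw":[0.5,0.5,0.5,0.5,0.5,0.5,0.5,0.5,0.5]}'
python3 p.py 622 13.7 165 -4.9
```

```text
time_s: 24.5
position: [426.7, -374.2, 35.0]
tcp_rot: [3.138, -0.001, 0.269]
contact_force: [-1.0, 0.8, 7.1]
width: 12.8
time_s: 25.4
position: [426.4, -373.7, 164.8]
tcp_rot: [3.138, -0.001, 0.269]
contact_force: [0.3, -0.3, -4.2]
width: 12.6
t 25.4 pos [ 426.4 -373.7  164.8] rot [ 3.138e+00 -1.000e-03  2.690e-01] F [ 0.3 -0.3 -4.2] w 12.6
slide [ 29.14 -32.16  -0.11] twist [ 0.2 -0.1 20.3]
```

```bash
python3 -m pendant '{"slide":[[1.5,-1.7,0],[4,-4.5,0],[7,-7.7,0],[10.2,-11.2,0],[13.4,-14.7,0],[16.6,-18.2,0],[19.8,-21.7,0],[23,-25.2,0],[26,-28.5,0],[28,-31,0]],"twist":[[0,0,2],[0,0,4],[0,0,6],[0,0,8],[0,0,10],[0,0,12],[0,0,14],[0,0,16],[0,0,18],[0,0,20.3]],"claw":[0.5,0.5,0.5,0.5,0.5,0.5,0.5,0.5,0.5,0.5]}' >/dev/null
python3 -m pendant '{"slide":[[0.6,-0.6,0],[1.1,-1.1,0],[1.1,-1.1,0],[1.1,-1.1,0],[1.1,-1.1,0],[1.1,-1.1,0],[1.1,-1.1,0],[1.1,-1.1,0]],"twist":[[0,0,0],[0,0,0],[0,0,0],[0,0,0],[0,0,0],[0,0,0],[0,0,0],[0,0,0]],"claw":[0.5,0.5,0.5,0.5,0.5,0.5,0.5,0.5]}'
python3 p.py 622 13.7 41 -4.9
```

```text
time_s: 27.2
position: [625.5, 9.5, 162.9]
tcp_rot: [3.14, -0.0, -0.086]
contact_force: [-0.0, 0.5, -3.8]
width: 12.9
t 27.2 pos [625.5   9.5 162.9] rot [ 3.14  -0.    -0.086] F [-0.   0.5 -3.8] w 12.9
slide [-0.39 -0.41 12.19] twist [ 0.1 -0.  -0. ]
```

```bash
python3 -m pendant '{"slide":[[-0.4,-0.4,1],[-0.4,-0.4,2.5],[-0.4,-0.4,4],[-0.4,-0.4,5.5],[-0.4,-0.4,7],[-0.4,-0.4,8.5],[-0.4,-0.4,10],[-0.4,-0.4,11],[-0.4,-0.4,11.5],[-0.4,-0.4,11.8]],"twist":[[0,0,0],[0,0,0],[0,0,0],[0,0,0],[0,0,0],[0,0,0],[0,0,0],[0,0,0],[0,0,0],[0,0,0]],"claw":[0.5,0.5,0.5,0.5,0.5,0.5,0.5,0.5,0.5,0.5]}'
python3 -m pendant '{"slide":[[0,0,0.1],[0,0,0.2],[0,0,0.3],[0,0,0.4],[0,0,0.45],[0,0,0.45]],"twist":[[0,0,0],[0,0,0],[0,0,0],[0,0,0],[0,0,0],[0,0,0]],"claw":[0.5,0.5,0.5,0.5,0.5,0.5]}'
```

```text
time_s: 28.2
position: [622.0, 13.8, 44.3]
tcp_rot: [3.14, 0.0, -0.086]
contact_force: [-0.2, 0.5, -3.8]
width: 13.1
time_s: 28.8
position: [622.2, 14.0, 41.1]
tcp_rot: [3.14, -0.001, -0.086]
contact_force: [-2.8, 0.8, 4.9]
width: 13.2
```

Contact with the floor at TCP 41.1, which is consistent with the 35.0 grip height plus the 6 mm floor. I'll release and fetch A.

```bash
python3 -m pendant '{"slide":[[0,0,0],[0,0,0],[0,0,0],[0,0,-1],[0,0,-3],[0,0,-6],[0,0,-9],[0,0,-12],[0,0,-12]],"twist":[[0,0,0],[0,0,0],[0,0,0],[0,0,0],[0,0,0],[0,0,0],[0,0,0],[0,0,0],[0,0,0]],"claw":[2.2,2.2,2.2,2.2,2.2,2.2,2.2,2.2,2.2]}'
python3 p.py 521 -281.5 160 -27.4
```

```text
time_s: 29.7
position: [624.3, 13.2, 165.3]
tcp_rot: [3.14, -0.008, -0.086]
contact_force: [1.1, -0.4, 0.6]
width: 22.1
t 29.7 pos [624.3  13.2 165.3] rot [ 3.14  -0.008 -0.086] F [ 1.1 -0.4  0.6] w 22.1
slide [-7.76 30.25  0.52] twist [ 0.  -0.5 22.5]
```

```bash
python3 -m pendant '{"slide":[[-1,4,0],[-2,8,0],[-3,12,0],[-4,16,0],[-5.2,20,0],[-6.3,24,0],[-7.2,28,0],[-7.7,30.2,0],[-7.7,30.2,0],[-7.7,30.2,0]],"twist":[[0,0,3],[0,0,6],[0,0,9],[0,0,12],[0,0,15],[0,0,18],[0,0,21],[0,-0.5,22.5],[0,-0.5,22.5],[0,-0.5,22.5]],"claw":[5,5,5,5,5,5,5,5,5,5]}' >/dev/null
python3 -m pendant '{"slide":[[0,0,0],[0,0,0],[0,0,0],[0,0,0]],"twist":[[0,0,0],[0,0,0],[0,0,0],[0,0,0]],"claw":[5,5,5,5]}'
python3 - <<'E'
from m import *
s=snap('wrist'); s['wrist']=1; s['k']=31; packs(s)
E
python3 p.py 520.5 -282 34 -27.4
```

```text
time_s: 31.1
position: [519.7, -279.4, 160.8]
tcp_rot: [3.138, 0.008, -0.477]
contact_force: [-0.3, -0.4, -0.3]
width: 50.5
[ 551.6 -392.2] [76. 40.] yaw 16.7 px [384. 111.]
[ 499.4 -496.9] [64. 44.] yaw 81.4 px [520. 102.]
[ 522.  -281.2] [77. 40.] yaw -27.4 px [279. 193.]
t 31.15 pos [ 519.6 -279.6  160.8] rot [ 3.138  0.008 -0.478] F [-0.  -1.  -0.3] w 50.1
slide [ 0.29  0.12 12.68] twist [0.2 0.4 0. ]
```

```bash
python3 -m pendant '{"slide":[[0.2,0,4],[0.3,0,8],[0.3,0,11],[0.3,0,12.4],[0.3,0,12.7],[0.3,0,12.7],[0.3,0,12.7],[0.3,0,12.7],[0.3,0,12.7],[0.3,0,12.7]],"twist":[[0.2,0.4,0],[0.2,0.4,0],[0.2,0.4,0],[0.2,0.4,0],[0.2,0.4,0],[0.2,0.4,0],[0.2,0.4,0],[0.2,0.4,0],[0.2,0.4,0],[0.2,0.4,0]],"claw":[5,5,5,5,5,0.5,0.5,0.5,0.5,0.5]}' 60
python3 -m pendant '{"slide":[[0,0,0],[0,0,0],[0,0,-1],[0,0,-3],[0,0,-6],[0,0,-9],[0,0,-12],[0,0,-13],[0,0,-13]],"twist":[[0,0,0],[0,0,0],[0,0,0],[0,0,0],[0,0,0],[0,0,0],[0,0,0],[0,0,0],[0,0,0]],"claw":[0.5,0.5,0.5,0.5,0.5,0.5,0.5,0.5,0.5]}'
python3 p.py 612.3 -98.4 165 -4.9
```

```text
time_s: 32.15
position: [521.8, -282.3, 35.5]
tcp_rot: [3.142, -0.002, -0.479]
contact_force: [-1.2, 0.3, 6.2]
width: 12.9
time_s: 33.05
position: [521.5, -281.8, 165.2]
tcp_rot: [-3.141, -0.002, -0.478]
contact_force: [0.8, -0.6, -3.5]
width: 12.7
t 33.05 pos [ 521.5 -281.8  165.2] rot [-3.141e+00 -2.000e-03 -4.780e-01] F [ 0.8 -0.6 -3.5] w 12.7
slide [-3.800e-01 -2.046e+01  2.000e-02] twist [  0.   -0.1 -22.5]
```

```bash
python3 -m pendant '{"slide":[[0,-2,0],[-0.1,-5,0],[-0.2,-8,0],[-0.2,-11,0],[-0.3,-14,0],[-0.3,-17,0],[-0.4,-19.5,0],[-0.4,-20.5,0],[-0.4,-20.5,0],[-0.4,-20.5,0]],"twist":[[0,0,-3],[0,0,-6],[0,0,-9],[0,0,-12],[0,0,-15],[0,0,-18],[0,0,-21],[0,0,-22.5],[0,0,-22.5],[0,0,-22.5]],"claw":[0.5,0.5,0.5,0.5,0.5,0.5,0.5,0.5,0.5,0.5]}'>/dev/null
python3 -m pendant '{"slide":[[0,0,0],[0,0,0],[0,0,0],[0,0,0],[0,0,0]],"twist":[[0,0,0],[0,0,0],[0,0,0],[0,0,0],[0,0,0]],"claw":[0.5,0.5,0.5,0.5,0.5]}'
python3 p.py 612.3 -98.4 45 -4.9
```

```text
time_s: 34.55
position: [611.8, -97.9, 163.8]
tcp_rot: [-3.141, 0.001, -0.086]
contact_force: [0.1, -0.3, -3.4]
width: 12.5
t 34.55 pos [611.8 -97.9 163.8] rot [-3.141e+00  1.000e-03 -8.600e-02] F [ 0.1 -0.3 -3.4] w 12.5
slide [ 0.06  0.04 11.88] twist [-0.  0. -0.]
```

```bash
python3 -m pendant '{"slide":[[0,0,1],[0,0,2.5],[0,0,4],[0,0,5.5],[0,0,7],[0,0,8.5],[0,0,10],[0,0,11],[0,0,11.6],[0,0,11.8]],"twist":[[0,0,0],[0,0,0],[0,0,0],[0,0,0],[0,0,0],[0,0,0],[0,0,0],[0,0,0],[0,0,0],[0,0,0]],"claw":[0.5,0.5,0.5,0.5,0.5,0.5,0.5,0.5,0.5,0.5]}'
python3 -m pendant '{"slide":[[0,0,0.1],[0,0,0.2],[0,0,0.3],[0,0,0.4],[0,0,0.5],[0,0,0.5]],"twist":[[0,0,0],[0,0,0],[0,0,0],[0,0,0],[0,0,0],[0,0,0]],"claw":[0.5,0.5,0.5,0.5,0.5,0.5]}'
```

```text
time_s: 35.55
position: [611.6, -97.7, 45.1]
tcp_rot: [-3.141, 0.001, -0.086]
contact_force: [0.3, 0.2, -3.7]
width: 12.9
time_s: 36.15
position: [611.9, -97.7, 41.5]
tcp_rot: [-3.141, 0.0, -0.086]
contact_force: [-2.8, 0.9, 3.5]
width: 13.1
```

```bash
python3 -m pendant '{"slide":[[0,0,0],[0,0,0],[0,0,0],[0,0,-1],[0,0,-3],[0,0,-6],[0,0,-9],[0,0,-12],[0,0,-12]],"twist":[[0,0,0],[0,0,0],[0,0,0],[0,0,0],[0,0,0],[0,0,0],[0,0,0],[0,0,0],[0,0,0]],"claw":[2.2,2.2,2.2,2.2,2.2,2.2,2.2,2.2,2.2]}'
python3 p.py 551.6 -392.3 160 16.2
```

```text
time_s: 37.05
position: [614.0, -99.0, 165.9]
tcp_rot: [3.141, -0.007, -0.086]
contact_force: [0.6, 0.3, -0.0]
width: 22.1
t 37.05 pos [614.  -99.  165.9] rot [ 3.141 -0.007 -0.086] F [ 0.6  0.3 -0. ] w 22.1
slide [-3.7  29.75  0.58] twist [  0.1  -0.4 -21.1]
```

```bash
python3 -m pendant '{"slide":[[-0.5,4,0],[-1,8,0],[-1.5,12,0],[-2,16,0],[-2.5,20,0],[-3,24,0],[-3.4,28,0],[-3.6,29.7,0],[-3.6,29.7,0.5],[-3.6,29.7,0.5]],"twist":[[0,0,-3],[0,0,-6],[0,0,-9],[0,0,-12],[0,0,-15],[0,0,-18],[0,0,-20],[0,0,-21],[0,0,-21],[0,0,-21]],"claw":[5,5,5,5,5,5,5,5,5,5]}' >/dev/null
python3 -m pendant '{"slide":[[0,0,0],[0,0,0],[0,0,0],[0,0,0]],"twist":[[0,0,0],[0,0,0],[0,0,0],[0,0,0]],"claw":[5,5,5,5]}'
python3 - <<'E'
from m import *
s=snap('wrist'); s['wrist']=1; s['k']=31; packs(s)
E
python3 p.py 551.6 -393 35 16.2
```

```text
time_s: 38.45
position: [551.0, -389.8, 155.9]
tcp_rot: [-3.141, 0.0, 0.282]
contact_force: [-0.7, -0.2, -0.1]
width: 50.3
[ 676.1 -353.7] [70. 42.] yaw 36.1 px [296.  44.]
[ 552.1 -393. ] [77. 40.] yaw 16.1 px [282. 199.]
t 38.5 pos [ 550.9 -390.   155.9] rot [-3.141  0.     0.282] F [-0.6  0.4  0.5] w 50.1
slide [-1.000e-02  3.100e-01  1.209e+01] twist [-0.   0.  -0.1]
```

```bash
python3 -m pendant '{"slide":[[0,0.3,4],[0,0.3,8],[0,0.3,11],[0,0.3,12],[0,0.3,12.1],[0,0.3,12.1],[0,0.3,12.1],[0,0.3,12.1],[0,0.3,12.1],[0,0.3,12.1]],"twist":[[0,0,0],[0,0,0],[0,0,0],[0,0,0],[0,0,0],[0,0,0],[0,0,0],[0,0,0],[0,0,0],[0,0,0]],"claw":[5,5,5,5,5,0.5,0.5,0.5,0.5,0.5]}' 60
python3 -m pendant '{"slide":[[0,0,0],[0,0,0],[0,0,-1],[0,0,-3],[0,0,-6],[0,0,-9],[0,0,-12],[0,0,-13],[0,0,-13]],"twist":[[0,0,0],[0,0,0],[0,0,0],[0,0,0],[0,0,0],[0,0,0],[0,0,0],[0,0,0],[0,0,0]],"claw":[0.5,0.5,0.5,0.5,0.5,0.5,0.5,0.5,0.5]}'
python3 p.py 617 -43 165 -4.9
```

```text
time_s: 39.5
position: [552.3, -394.4, 36.9]
tcp_rot: [3.139, -0.002, 0.281]
contact_force: [-0.5, -0.6, 6.8]
width: 12.8
time_s: 40.4
position: [551.8, -393.8, 166.2]
tcp_rot: [3.14, -0.001, 0.281]
contact_force: [0.6, 0.8, -4.4]
width: 12.5
t 40.4 pos [ 551.8 -393.8  166.2] rot [ 3.14e+00 -1.00e-03  2.81e-01] F [ 0.6  0.8 -4.4] w 12.5
slide [ 15.99 -31.89   0.1 ] twist [ 0.1 -0.1 21. ]
```

```bash
python3 -m pendant '{"slide":[[1,-2,0],[2.7,-5.5,0],[4.5,-9,0],[6.3,-12.5,0],[8.1,-16,0],[10,-20,0],[12,-24,0],[14,-28,0],[15.5,-31,0],[16,-31.9,0]],"twist":[[0,0,2],[0,0,4],[0,0,6],[0,0,8],[0,0,10],[0,0,12],[0,0,14],[0,0,16],[0,0,19],[0,0,21]],"claw":[0.5,0.5,0.5,0.5,0.5,0.5,0.5,0.5,0.5,0.5]}'>/dev/null
python3 -m pendant '{"slide":[[0,0,0],[0,0,0],[0,0,0],[0,0,0],[0,0,0],[0,0,0],[0,0,0]],"twist":[[0,0,0],[0,0,0],[0,0,0],[0,0,0],[0,0,0],[0,0,0],[0,0,0]],"claw":[0.5,0.5,0.5,0.5,0.5,0.5,0.5]}'
python3 p.py 617 -43 46 -4.9
```

```text
time_s: 42.1
position: [616.7, -42.9, 164.9]
tcp_rot: [-3.141, 0.001, -0.086]
contact_force: [-0.2, 0.4, -4.5]
width: 13.1
t 42.1 pos [616.7 -42.9 164.9] rot [-3.141e+00  1.000e-03 -8.600e-02] F [-0.2  0.4 -4.5] w 13.1
slide [4.000e-02 1.000e-02 1.189e+01] twist [-0.  0. -0.]
```

```bash
python3 -m pendant '{"slide":[[0,0,1],[0,0,2.5],[0,0,4],[0,0,5.5],[0,0,7],[0,0,8.5],[0,0,10],[0,0,11],[0,0,11.6],[0,0,11.8]],"twist":[[0,0,0],[0,0,0],[0,0,0],[0,0,0],[0,0,0],[0,0,0],[0,0,0],[0,0,0],[0,0,0],[0,0,0]],"claw":[0.5,0.5,0.5,0.5,0.5,0.5,0.5,0.5,0.5,0.5]}'
python3 -m pendant '{"slide":[[0,0,0.1],[0,0,0.2],[0,0,0.3],[0,0,0.4],[0,0,0.5],[0,0,0.5]],"twist":[[0,0,0],[0,0,0],[0,0,0],[0,0,0],[0,0,0],[0,0,0]],"claw":[0.5,0.5,0.5,0.5,0.5,0.5]}'
```

```text
time_s: 43.1
position: [616.5, -42.6, 46.1]
tcp_rot: [-3.141, 0.001, -0.086]
contact_force: [-0.2, 0.0, -4.3]
width: 12.6
time_s: 43.7
position: [616.8, -42.5, 42.8]
tcp_rot: [-3.141, -0.0, -0.086]
contact_force: [-2.3, 1.0, 4.5]
width: 12.9
```

```bash
python3 -m pendant '{"slide":[[0,0,0],[0,0,0],[0,0,0],[0,0,-1],[0,0,-4],[0,0,-8],[0,0,-12],[-2,-1,-16],[-5,-2.5,-18],[-5,-2.5,-18]],"twist":[[0,0,0],[0,0,0],[0,0,0],[0,0,0],[0,0,0],[0,0,0],[0,0,0],[0,0,0],[0,0,0],[0,0,0]],"claw":[2.2,2.2,2.2,2.2,2.2,2.2,2.2,2.2,2.2,2.2]}'
python3 - <<'E'
from h import *
s=snap('wrist','w7.png')
E
python3 p.py 471.5 398.2 150 90.3
```

```text
time_s: 44.7
position: [568.0, -12.0, 225.7]
tcp_rot: [-3.138, -0.003, -0.084]
contact_force: [0.1, 0.4, 0.1]
width: 21.9
t 44.75 pos [568.9 -12.5 224.1] rot [-3.14e+00 -2.00e-03 -8.40e-02] F [0.8 0.4 0.4] w 22.2
slide [-13.18 -40.09   7.46] twist [-0.2 -0.  84.9]
```

View pics/w7.png

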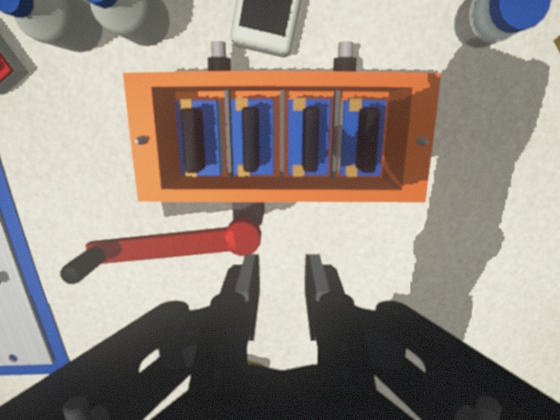

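The picture shows all four packs flat, one in each bay, at about (199,139), (252,137), (310,137) and (363,137). The bar is still clear. Next I fetch the cover.

```bash
python3 -m pendant '{"slide":[[-1,-3,0],[-2,-6.5,0],[-3.3,-10,0],[-4.5,-13.5,0],[-5.7,-17,0],[-6.9,-20.5,0],[-8,-24,0],[-9,-27.5,0],[-10,-31,0],[-11,-34,0]],"twist":[[0,0,-7],[0,0,-14],[0,0,-21],[0,0,-28],[0,0,-35],[0,0,-42],[0,0,-49],[0,0,-56],[0,0,-63],[0,0,-70]],"claw":[5,5,5,5,5,5,5,5,5,5]}'
python3 p.py 471.5 398.2 150 90.3
```

```text
time_s: 45.75
position: [488.7, 336.5, 221.1]
tcp_rot: [-3.14, 0.001, 1.141]
contact_force: [0.3, 0.5, 0.6]
width: 50.0
t 45.75 pos [488.7 336.5 221.1] rot [-3.140e+00  1.000e-03  1.141e+00] F [0.3 0.5 0.6] w 50.0
slide [ 4.9  -4.12  7.11] twist [ -0.1   0.  -24.9]
```

```bash
python3 -m pendant '{"slide":[[1.5,-1.2,1],[3,-2.5,3],[4.4,-3.7,5],[4.9,-4.1,7],[4.9,-4.1,7],[4.9,-4.1,7],[4.9,-4.1,7],[4.9,-4.1,7],[4.9,-4.1,7]],"twist":[[0,0,-7],[0,0,-14],[0,0,-21],[0,0,-24.9],[0,0,-24.9],[0,0,-24.9],[0,0,-24.9],[0,0,-24.9],[0,0,-24.9]],"claw":[5,5,5,5,5,5,5,5,5]}'
python3 p.py 471.5 398.2 16.5 90.3
```

```text
time_s: 46.65
position: [472.7, 396.3, 153.0]
tcp_rot: [3.141, -0.001, 1.569]
contact_force: [0.5, -1.0, -0.9]
width: 49.8
t 46.65 pos [472.7 396.3 153. ] rot [ 3.141e+00 -1.000e-03  1.569e+00] F [ 0.5 -1.  -0.9] w 49.8
slide [ 0.18 -0.12 13.65] twist [ 0.  -0.1 -0.4]
```

```bash
python3 -m pendant '{"slide":[[0.2,-0.1,4],[0.2,-0.1,8],[0.2,-0.1,11],[0.2,-0.1,12.6],[0.2,-0.1,13.4],[0.2,-0.1,13.5],[0.2,-0.1,13.5],[0.2,-0.1,13.5]],"twist":[[0,0,-0.4],[0,0,-0.4],[0,0,-0.4],[0,0,-0.4],[0,0,-0.4],[0,0,-0.4],[0,0,-0.4],[0,0,-0.4]],"claw":[5,5,5,5,5,5,5,5]}'
```

```text
time_s: 47.45
position: [471.7, 399.0, 18.4]
tcp_rot: [3.141, -0.002, 1.577]
contact_force: [0.3, 0.5, -0.2]
width: 50.1
```

```bash
python3 -m pendant '{"slide":[[-0.05,0,0.15],[-0.05,0,0.15],[-0.05,0,0.15],[-0.05,0,0.15],[-0.05,0,0.15],[-0.05,0,0.15],[-0.05,0,0.15],[-0.05,0,0.15]],"twist":[[0,0,0],[0,0,0],[0,0,0],[0,0,0],[0,0,0],[0,0,0],[0,0,0],[0,0,0]],"claw":[5,0.5,0.5,0.5,0.5,0.5,0.5,0.5]}' 60
python3 -m pendant '{"slide":[[0,0,-0.5],[0,0,-1.5],[0,0,-3],[0,0,-5],[0,0,-7.5],[0,0,-10],[0,0,-13],[0,0,-16],[0,0,-18],[0,0,-19]],"twist":[[0,0,0],[0,0,0],[0,0,0],[0,0,0],[0,0,0],[0,0,0],[0,0,0],[0,0,0],[0,0,0],[0,0,0]],"claw":[0.5,0.5,0.5,0.5,0.5,0.5,0.5,0.5,0.5,0.5]}'
python3 p.py 618.7 -15.9 205 -5.02
```

```text
time_s: 48.25
position: [471.3, 398.2, 16.0]
tcp_rot: [-3.142, -0.001, 1.577]
contact_force: [-0.8, -0.2, 5.4]
width: 12.9
time_s: 49.25
position: [471.5, 398.2, 207.9]
tcp_rot: [3.14, -0.002, 1.577]
contact_force: [0.4, -0.6, -3.6]
width: 12.9
t 49.25 pos [471.5 398.2 207.9] rot [ 3.140e+00 -2.000e-03  1.577e+00] F [ 0.4 -0.6 -3.6] w 12.9
slide [-41.51  14.45   0.23] twist [  0.1  -0.  -84.6]
```

```bash
python3 -m pendant '{"slide":[[-1,0.3,0],[-3,1,0],[-6,2,0],[-9,3.1,0],[-12,4.2,0],[-15,5.2,0],[-18.5,6.4,0],[-22,7.6,0],[-25.5,8.9,0],[-29,10.1,0]],"twist":[[0,0,-3],[0,0,-8],[0,0,-14],[0,0,-20],[0,0,-26],[0,0,-32],[0,0,-38],[0,0,-44],[0,0,-50],[0,0,-56]],"claw":[0.5,0.5,0.5,0.5,0.5,0.5,0.5,0.5,0.5,0.5]}'
python3 p.py 618.7 -15.9 205 174.98
```

```text
time_s: 50.25
position: [573.8, 107.0, 204.7]
tcp_rot: [-3.14, -0.002, 2.559]
contact_force: [0.4, 0.7, -3.5]
width: 12.8
t 50.25 pos [573.8 107.  204.7] rot [-3.140e+00 -2.000e-03  2.559e+00] F [ 0.4  0.7 -3.5] w 12.8
slide [-10.51  -7.8   -0.04] twist [ -0.1  -0.1 -28.3]
```

```bash
python3 -m pendant '{"slide":[[-2.5,-1.8,0],[-5,-3.6,0],[-7.3,-5.4,0],[-9.2,-6.8,0],[-10.3,-7.6,0],[-10.5,-7.8,0],[-10.5,-7.8,0],[-10.5,-7.8,0],[-10.5,-7.8,0],[-10.5,-7.8,0]],"twist":[[0,0,-6],[0,0,-12],[0,0,-18],[0,0,-23],[0,0,-27],[0,0,-28.3],[0,0,-28.3],[0,0,-28.3],[0,0,-28.3],[0,0,-28.3]],"claw":[0.5,0.5,0.5,0.5,0.5,0.5,0.5,0.5,0.5,0.5]}' >/dev/null
python3 -m pendant '{"slide":[[0,0,0],[0,0,0],[0,0,0],[0,0,0],[0,0,0]],"twist":[[0,0,0],[0,0,0],[0,0,0],[0,0,0],[0,0,0]],"claw":[0.5,0.5,0.5,0.5,0.5]}'
python3 p.py 618.7 -15.9 120 174.98
```

```text
time_s: 51.75
position: [618.3, -14.5, 205.3]
tcp_rot: [3.141, -0.001, 3.049]
contact_force: [-0.2, -0.3, -3.8]
width: 12.9
t 51.75 pos [618.3 -14.5 205.3] rot [ 3.141e+00 -1.000e-03  3.049e+00] F [-0.2 -0.3 -3.8] w 12.9
slide [-0.06 -0.14  8.53] twist [ 0.  -0.  -0.3]
```

```bash
python3 -m pendant '{"slide":[[-0.05,-0.15,1],[-0.05,-0.15,2.5],[-0.05,-0.15,4],[-0.05,-0.15,5.5],[-0.05,-0.15,7],[-0.05,-0.15,8.5],[-0.05,-0.15,9.4],[-0.05,-0.15,9.7],[-0.05,-0.15,9.7],[-0.05,-0.15,9.7]],"twist":[[0,0,-0.3],[0,0,-0.3],[0,0,-0.3],[0,0,-0.3],[0,0,-0.3],[0,0,-0.3],[0,0,-0.3],[0,0,-0.3],[0,0,-0.3],[0,0,-0.3]],"claw":[0.5,0.5,0.5,0.5,0.5,0.5,0.5,0.5,0.5,0.5]}'
python3 - <<'E'
from h import *
s=snap('wrist','w8.png')
E
python3 p.py 618.7 -15.9 86 174.98
```

```text
time_s: 52.75
position: [619.0, -15.9, 108.9]
tcp_rot: [3.141, 0.0, 3.054]
contact_force: [0.2, 0.1, -4.0]
width: 13.0
t 52.8 pos [619.1 -15.9 109. ] rot [3.141e+00 1.000e-03 3.054e+00] F [ 0.7 -0.1 -4.6] w 12.5
slide [ 0.05 -0.    2.3 ] twist [0. 0. 0.]
```

View pics/w8.png

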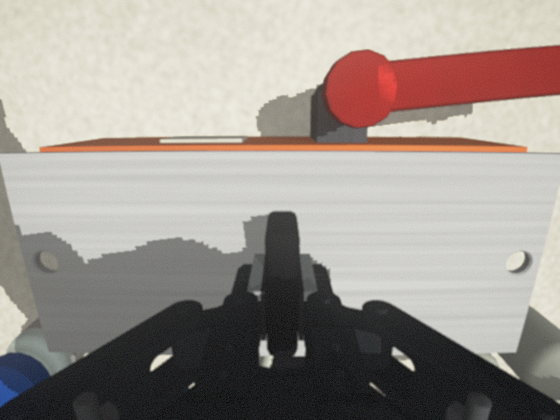

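The cover hangs level and square over the box, with its holes at (47,261) and (517,261). The pose is within 0.4 mm of the original grip pose, so I lower it.

```bash
python3 -m pendant '{"slide":[[0.04,0,0.3],[0.04,0,0.6],[0.04,0,0.9],[0.04,0,1.2],[0.04,0,1.5],[0.04,0,1.8],[0.04,0,2.1],[0.04,0,2.2],[0.04,0,2.3],[0.04,0,2.3]],"twist":[[0,0,0],[0,0,0],[0,0,0],[0,0,0],[0,0,0],[0,0,0],[0,0,0],[0,0,0],[0,0,0],[0,0,0]],"claw":[0.5,0.5,0.5,0.5,0.5,0.5,0.5,0.5,0.5,0.5]}'
```

```text
time_s: 53.8
position: [618.0, -15.8, 86.0]
tcp_rot: [3.141, -0.001, 3.054]
contact_force: [-3.4, 0.2, 3.0]
width: 13.0
```

```bash
python3 -m pendant '{"slide":[[0,0,0],[0,0,0],[0,0,0],[0,0,-1],[0,0,-4],[0,0,-8],[0,0,-12],[0,0,-12],[0,0,-12],[0,0,-12]],"twist":[[0,0,0],[0,0,0],[0,0,0],[0,0,0],[0,0,0],[0,0,0],[0,0,0],[0,0,0],[0,0,0],[0,0,0]],"claw":[5,5,5,5,5,5,5,5,5,5]}' 40
python3 - <<'E'
from m import *
s=snap('wrist','w9.png')
H,S,V=hsv(s)
E
python3 p.py 521 160.5 205 180
```

```text
time_s: 54.8
position: [617.6, -16.0, 204.6]
tcp_rot: [3.142, -0.002, 3.054]
contact_force: [0.2, -0.4, -0.4]
width: 49.3
t 54.85 pos [617.5 -16.  204.2] rot [ 3.142e+00 -3.000e-03  3.054e+00] F [ 0.2 -0.3 -0.3] w 49.9
slide [11.16 16.73 -0.05] twist [ 0.  -0.2 -5. ]
```

View pics/w9.png

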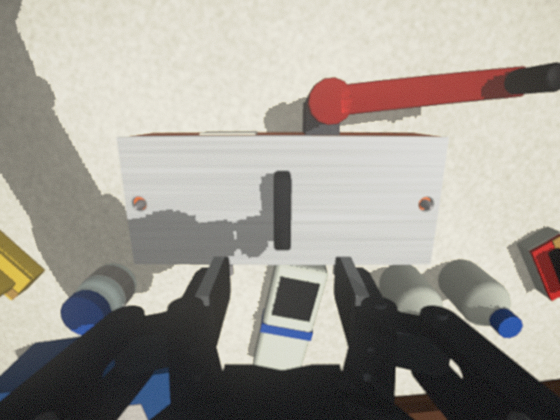

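The cover is seated, with a pin visible in each hole at (139,203) and (426,204). Next is the bar.

```bash
python3 -m pendant '{"slide":[[2,3,0],[4.5,6.8,0],[7,10.6,0],[9.2,14,0],[10.4,16.2,0],[10.6,16.8,0],[10.6,16.8,0],[10.6,16.8,0],[10.6,16.8,0],[10.6,16.8,0]],"twist":[[0,0,-1],[0,0,-2],[0,0,-3],[0,0,-4],[0,0,-5],[0,0,-5],[0,0,-5],[0,0,-5],[0,0,-5],[0,0,-5]],"claw":[5,5,5,5,5,5,5,5,5,5]}'
python3 p.py 526.3 161.5 109 180
```

```text
time_s: 55.85
position: [527.9, 159.2, 205.2]
tcp_rot: [-3.141, -0.001, 3.139]
contact_force: [-0.2, 0.3, -0.6]
width: 50.2
t 55.85 pos [527.9 159.2 205.2] rot [-3.141e+00 -1.000e-03  3.139e+00] F [-0.2  0.3 -0.6] w 50.2
slide [0.15 0.23 9.62] twist [-0.  -0.  -0.2]
```

```bash
python3 -m pendant '{"slide":[[0.1,0.2,3],[0.1,0.2,6],[0.1,0.2,8.5],[0.1,0.2,9.5],[0.1,0.2,9.6],[0.1,0.2,9.6],[0.1,0.2,9.6],[0.1,0.2,9.6],[0.1,0.2,9.6],[0.1,0.2,9.6]],"twist":[[0,0,0],[0,0,0],[0,0,0],[0,0,0],[0,0,0],[0,0,0],[0,0,0],[0,0,0],[0,0,0],[0,0,0]],"claw":[5,5,5,5,5,1,1,1,1,1]}' 30
python3 - <<'E'
from h import *
o=st(); piv=np.array([537,26.]); p=np.array(o['position']); r=p[:2]-piv; a=np.arctan2(r[1],r[0]); print(np.hypot(*r),a+.086)
Rc=R.from_euler('xyz',o['tcp_rot'])
for b in np.linspace(a,-.086,21)[1:]:
    q=np.r_[piv+135*np.array([np.cos(b),np.sin(b)]),p[2]]; print(np.round(Rc.inv().apply(q-p)/10,2)[:2].tolist(),end=' ')
E
```

```text
time_s: 56.85
position: [527.3, 162.0, 110.8]
tcp_rot: [-3.142, 0.002, 3.14]
contact_force: [-0.3, -3.5, 6.4]
width: 17.3
t 56.85 pos [527.3 162.  110.8] rot [-3.142e+00  2.000e-03  3.140e+00] F [-0.3 -3.5  6.4] w 17.3
136.37043348484062 1.7280019752300944
[-1.18, -0.1] [-2.34, -0.17] [-3.49, -0.34] [-4.63, -0.6] [-5.74, -0.96] [-6.81, -1.42] [-7.84, -1.97] [-8.82, -2.6] [-9.74, -3.32] [-10.59, -4.11] [-11.37, -4.98] [-12.08, -5.91] [-12.7, -6.89] [-13.24, -7.93] [-13.68, -9.01] [-14.03, -10.12] [-14.28, -11.26] [-14.43, -12.41] [-14.49, -13.58] [-14.44, -14.74]
```

```bash
python3 -m pendant '{"slide":[[-1.18,-0.05,0],[-2.34,-0.17,0],[-3.49,-0.34,0],[-4.63,-0.6,0],[-5.74,-0.96,0],[-6.81,-1.42,0],[-7.84,-1.97,0],[-8.82,-2.6,0],[-9.74,-3.32,0],[-10.59,-4.11,0]],"twist":[[0,0,0],[0,0,0],[0,0,0],[0,0,0],[0,0,0],[0,0,0],[0,0,0],[0,0,0],[0,0,0],[0,0,0]],"claw":[1,1,1,1,1,1,1,1,1,1]}'
python3 -m pendant '{"slide":[[-0.78,-0.87,0],[-1.5,-1.8,0],[-2.1,-2.8,0],[-2.65,-3.8,0],[-3.1,-4.9,0],[-3.45,-6,0],[-3.7,-7.15,0],[-3.85,-8.3,0],[-3.9,-9.4,0],[-3.87,-10.2,0]],"twist":[[0,0,0],[0,0,0],[0,0,0],[0,0,0],[0,0,0],[0,0,0],[0,0,0],[0,0,0],[0,0,0],[0,0,0]],"claw":[1,1,1,1,1,1,1,1,1,1]}'
python3 -m pendant '{"slide":[[0,-0.2,0],[0,-0.4,0],[0,-0.5,0]],"twist":[[0,0,0],[0,0,0],[0,0,0]],"claw":[1,1,1]}'
```

```text
time_s: 57.85
position: [632.7, 123.1, 110.8]
tcp_rot: [3.139, 0.001, -3.141]
contact_force: [-2.2, 0.6, 5.7]
width: 16.9
time_s: 58.85
position: [673.7, 19.6, 110.8]
tcp_rot: [3.14, 0.006, 3.141]
contact_force: [6.5, 3.9, 2.6]
width: 16.9
time_s: 59.15
position: [673.8, 15.3, 110.8]
tcp_rot: [3.14, 0.006, 3.141]
contact_force: [6.1, 5.6, 3.6]
width: 17.1
```

```bash
python3 -m pendant '{"slide":[[0.1,-0.15,0],[0.15,-0.3,0],[0.15,-0.4,0],[0.15,-0.4,0]],"twist":[[0,0,0],[0,0,0],[0,0,0],[0,0,0]],"claw":[1,1,1,1]}'
```

```text
time_s: 59.55
position: [673.8, 15.3, 110.9]
tcp_rot: [3.135, 0.009, -3.139]
contact_force: [11.0, 9.6, -1.8]
width: 17.2
```

The bar is hard on its stop: a 4 mm further command moved it 0 mm. I'll release and retreat.

```bash
python3 -m pendant '{"slide":[[0,0,0],[0,0,0],[0,0,0],[0,0,-2],[0,0,-5],[0,0,-9],[2,0,-12],[4,0,-14],[4,0,-14],[4,0,-14]],"twist":[[0,0,0],[0,0,0],[0,0,0],[0,0,0],[0,0,0],[0,0,0],[0,0,0],[0,0,0],[0,0,0],[0,0,0]],"claw":[5,5,5,5,5,5,5,5,5,5]}'
python3 - <<'E'
from m import *
s=snap('wrist','w10.png'); H,S,V=hsv(s)
M=((H<8)|(H>172))&(S>130)&(V>40)
rows=[r for r in range(90,200,10)]
for k in (0,-1):
    e=[(np.flatnonzero(M[r,200:420])[k]+200,r) for r in rows if M[r,200:420].any()]
    P=ray(s,e,101)[:,:2]; v=cv2.fitLine(P.astype('float32'),2,0,.01,.01).ravel(); a=np.arctan(v[1]/v[0]); print(a,'bar',a+.086)
cv2.imwrite('pics/fin.png',np.hstack([cv2.resize(s['img'],(400,300)),cv2.resize(snap('side')['img'],(400,300))]))
E
```

```text
time_s: 60.55
position: [629.4, 9.9, 249.6]
tcp_rot: [-3.141, 0.0, 3.141]
contact_force: [0.2, 0.1, 0.0]
width: 50.0
-0.0386878 bar 0.047312204
-0.14243028 bar -0.056430273
```

View pics/fin.png

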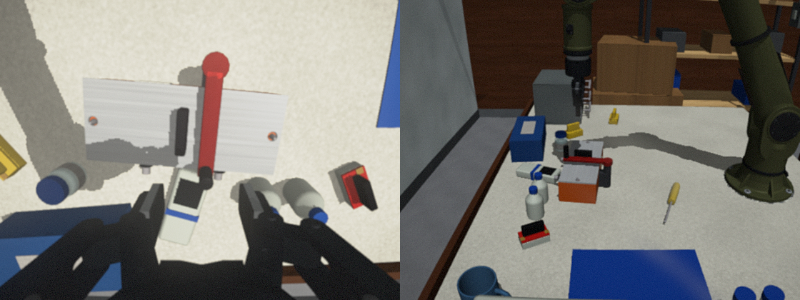

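The bar lies over the seated cover at about 0 rad, the mat is empty, the bystanders are in place, and the gripper is clear.

```bash
python3 -c "
from h import *
st(); print(ctrl.sign_off())"
```

```text
t 60.65 pos [629.3  10.1 248. ] rot [-3.142e+00 -2.000e-03  3.141e+00] F [-0.4 -0.8  0.4] w 49.7
the job is handed in; nothing more can be done
None
```

The job is done and handed in at about 61 s of the 210 s allowed; sign-off gives no verdict. I swung the bar clear and laid the cover on the blue mat. All four fresh packs then went into the box, one per bay. After that I seated the cover over its pins and swung the bar back to its stop. One pack had been knocked about 25 mm aside during the run; I re-measured it and still loaded it.

**Checks before hand-in:**
- **Packs:** a wrist picture showed four packs lying flat, one in each bay. Each touched the floor at the expected height.
- **Cover:** a pin showed in each hole, and it came down within 1 mm of its original grip pose.
- **Bar back on its stop:** commanding it 4 mm further moved it 0 mm.
- **Bystanders and gripper:** the spent pack, jar, bottles and meter had not visibly moved, and the gripper was clear of everything.

**Where readings disagreed:**
- **Final bar angle:** its two edges read +0.05 and -0.06 rad. They average to about 0; I put the spread down to the bar's visible side faces.
- **Bar swung clear:** it read 1.69 rad from the picture and 1.74 rad from the arm's pose, against the 1.70 stop.

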